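# Heft two slide packs, pack the full one lowest and close the case under its lip

### The arm

A 7-joint arm with a two-finger parallel gripper is mounted at the origin on a cart in front of the work surface, level with it; the furniture and walls round the work are solid. World frame = base frame: x ahead of the robot, y to its left, z up, the work surface at z = 0. Lengths are in mm, angles in rad, forces in N, time in s.
With the tool pointing down it reaches from about 400 to 875 mm from the base axis. Payload 4.4 kg.
Tool frame: the origin (TCP) lies midway between the tips of the shut fingers; the grasp point (between the pads) lies 19 mm behind it; z points along the fingers, y is the line along which they close (so a half turn about z gives the same grasp; the last joint's range is limited). The gripper opens to 85 mm and grips with 20 to 120 N. Pads are 22 mm wide; open, the fingers measure 114 mm over their backs; the gripper's body (76 mm by 85 mm) begins 54 mm behind the grasp point. The pads swing forward as they close: fully open they stand 13 mm farther back than shut.
Start: joints at [-1.411, 0.628, 0.038, 1.517, -0.027, 0.996, -0.02], TCP at [145.5, 633.52, 231.313] pointing down, gripper open.
Joint ranges: [-3.06, 3.06], [-0.37, 2.12], [-1.25, 1.32], [0.18, 2.47], [-1.1, 4.24], [0.23, 1.98], [-2.94, 2.94]. Speed limits (rad/s): [2.57, 2.57, 3.14, 3.14, 3.14, 3.14, 3.14].

### API

Orientations are given as [roll, pitch, yaw] about the fixed x, y, z axes, in that order (R = Rz(yaw) Ry(pitch) Rx(roll)).
In Python, from cell import read_state, get_image, finish_job gives the robot as it stands.
- The arm moves only by the tool send_rows, never from a script. Its argument "series" is a list of rows, each an object of numbers: "ax", "ay", "az": the turn, a rotation vector about the tool's x, y, z in rad; "dx", "dy", "dz": the shift along the tool's x, y, z in cm; "hand": the closure, from 0 (fully open) to 1 (shut). In form: [{"ax": .., "ay": .., "az": .., "dx": .., "dy": .., "dz": .., "hand": ..}, ...]. A call has 1 to 10 rows; each row is the pose to reach, as a shift and turn from the pose commanded when the call began, along the tool's axes at that moment; what a row does not reach only later rows make up. A row lasts 1/10 s, in which the tool goes at most 50 mm and 8.59 degrees, less where a joint would pass 70% of its speed; a pose out of reach is approached as far as the arm can. A call with a gripper value outside its range is refused whole. The fingers move at their own pace and stop on an object; the grip force is fixed at half the most. Time passes only in rows, so rows that repeat a pose let the fingers close. It gives the time, the measured TCP pose, the force, the opening and the grip force at its end, in the units of the state.
- read_state(): the state, without advancing time (a new reading comes with each control period).
- get_image(name): name is "scene" or "top" or "wrist"; returns a dict with "pixels" (384x512x3 uint8, red, green, blue), "mtx" (3x3 intrinsics, pixels), "R" (3x3) and "t" (3): a world point X has camera coordinates R X + t. Camera axes: x right, y down, z forward; pixel columns grow to the right and rows downward; lengths in mm; the calibration is good to about 2 mm. A picture is of the moment at which its call begins. There is no depth.
- finish_job(): hands the job in; it is judged then, once.
The state is a dict: "clock": time; "qpos": joint angles; "qd": joint speeds; "tau": joint torques, N m; "eef_pos": TCP position; "tool_rot": TCP orientation; "force": force on the tool from outside, world axes, zero at the start; "torque": the same for the moment, N m; "width": finger opening in mm; "gripper_force": force on a finger pad.
Only numpy, scipy, OpenCV 4.12 (cv2) and the standard library are available. Lean on these libraries where they do the work, as an engineer would, in place of code of your own. Each camera call takes 0.05 s, during which the arm holds its last target. There are 200 camera calls.

### The job

Two packs of microscope slides look the same, but one is full and the other nearly empty: heft to find out which, lay the full one flat in the bay on the floor of the transport case first, then the nearly empty one squarely on top of it. Then close the case: tuck the tongue edge of its lid under the overhanging lip and lower the lid level onto its ledge, so that it lies fully home. The packs hold glass, so keep them roughly level all the time.

Things in the scene. Friction and masses are not known exactly. Their poses are not given: they have to be found in the camera images.
- case: Open aluminium case, fixed, 130 x 136 x 79 mm. Origin: centre of its underside. Floor at z = 3 mm; the space inside is 114 x 120 mm (x, y) up to a 5 mm wide ledge at z = 66, where the lid rests; above it the opening is 124 x 130. The +x wall ends at z = 71; so do the side walls at the corners, but over their middle 88 mm they are cut down to z = 28. The -x wall, on the robot's right, is folded over into a lip.
- case_lip (a point): Middle of the lip's free lower edge: case x = -51, y = 0, z = 76 mm. The lip is 3 mm thick, runs the whole width and reaches from here back to the -x wall (inner face at x = -62); its underside is 10 mm above the ledge. The lid is too long to be dropped in level past it.
- case_bay (a point): Centre of the bay on the case's floor (case x = y = 0, z = 3 mm): four dark corner angles, 10 mm high, leave 86 x 61 mm (case x, y) for a pack, long side along case x; between the angles the bay's long sides are open over 59 mm, so fingers can reach down beside a pack.
- pack_1: Slide pack: closed, stiff slip-lid box, grey lid over a white tray, 80 x 55 x 30 mm (x, y, z), origin at the centre of its underside, z up. Looks just like pack_2. A full pack weighs 0.31 to 0.41 kg, a nearly empty one 0.08 to 0.11 kg; which of the two is full changes from run to run. Both lie flat on the worktop.
- pack_2: The other slide pack: same looks, size and origin as pack_1.
- lid: The case's lid: aluminium plate 119 x 125 mm (x, y), 5 mm thick, but 3 mm over the 17 mm next to its -x edge (the tongue), 0.25 kg. Origin: centre of its underside; z out of the face with the handle. It starts reclined about 28 degrees: tongue edge on the worktop to the robot's right, underside leaning on the top edge of a fixed carton 44 x 60 x 46 mm.
- lid_grip (a point): Centre of the black handle bar on the lid, 29 mm above the lid's underside over its middle. The bar runs along the lid's y: 70 mm long, 12 mm thick (along lid x), 20 mm high; 14 mm free between bar and plate, on two end posts. Between the lid and the case stands a fixed analyser, 0.2 m high (x over 0.45, y from -0.22 to 0.12 m): lift things over it.
- lid_tongue (a point): Middle of the lower edge of the lid's tongue: lid x = -59.5 mm, y = 0, z = 0.
There are look-alikes about, which are no part of the job. What is shaped like the case but turquoise is not meant.

How it is judged:
By the outcome, as a careful person would: the job done as asked, in the order asked, and still so for the second after the job is handed in, with the robot touching nothing.
It also fails if it takes over 72 s, if anything falls off the work surface, if the arm or the gripper's body presses on something with over 40 N, if the wrist force passes 120 N, or if a joint passes its speed limit or range.

## Working session

There is one attempt and no reset: what is moved stays moved. The work goes in short steps, Python scripts to look and compute and a tool call to move; the robot and the scene stay as the last step left them, time stands still between calls to the robot, and variables do not carry over. Pictures are saved under pics/ and viewed, at most 10 in all, crops included, and the job is handed in when it is done.

Besides the shell and the picture viewer there is one more tool, called after ">>>" as name(argument=value, ...), one argument or row to a line, values as JSON. send_rows: Moves the arm, as the interface text tells. Its arguments: {"type":"object","properties":{"series":{"type":"array","items":{"type":"object","properties":{"ax":{"type":"number"},"ay":{"type":"number"},"az":{"type":"number"},"dx":{"type":"number"},"dy":{"type":"number"},"dz":{"type":"number"},"hand":{"type":"number"}}}}},"required":["series"]}

```bash
mkdir -p pics; ls; cat > h.py <<'E'
import numpy as np, cv2
from cell import read_state, get_image, finish_job
from scipy.spatial.transform import Rotation as Ro
def save(n,f):
    d=get_image(n); cv2.imwrite('pics/'+f,d['pixels'][:,:,::-1]); np.savez('pics/'+f+'.npz',**d); return d
def ray(d,uv):
    v=np.linalg.inv(d['mtx'])@np.array([uv[0],uv[1],1.]); R=d['R']
    return -R.T@d['t'], R.T@v
def onz(d,uv,z):
    c,v=ray(d,uv); return c+v*(z-c[2])/v[2]
def proj(d,X):
    p=d['mtx']@(d['R']@np.array(X,float)+d['t']); return p[:2]/p[2]
E
python3 - <<'E'
from h import *
print(read_state())
a=save('top','top0.png');b=save('scene','scene0.png')
for d in (a,b): print(-d['R'].T@d['t'], d['R'],d['mtx'])
E
```

```text
pics
{'clock': 0.0, 'qpos': array([-1.41087308,  0.62933787,  0.03843617,  1.51837112, -0.0269697 ,
        0.99633048, -0.01999004]), 'qd': array([-0.00070717, -0.00058064,  0.0002799 ,  0.00081204,  0.00052773,
        0.00183402,  0.00067393]), 'tau': array([-3.84975028e-04, -5.63396645e+01,  1.22633748e+00, -1.93450034e+01,
        1.10313058e-02,  1.02637513e-02, -9.82934267e-06]), 'eef_pos': array([145.31213379, 632.89508368, 230.39337083]), 'tool_rot': array([-3.13966428e+00,  4.73423758e-05,  2.91590051e+00]), 'force': array([ 1.09361917, -0.06341453, -0.52093014]), 'torque': array([-0.03174458,  0.00290992, -0.02615122]), 'gripper_force': 0.0, 'width': 85.42006801846381}
[ 296.66901647  -94.4624769  1383.72221284] [[-0.0090144  -0.99988586  0.0121247 ]
 [-0.99398118  0.00763597 -0.10928453]
 [ 0.10917947 -0.01303686 -0.99393656]] [[381.96862881   0.         251.7662168 ]
 [  0.         381.96862881 190.47502608]
 [  0.           0.           1.        ]]
[   6.27620105 -908.15789465 1092.65142794] [[ 0.88952468 -0.45688138  0.00229141]
 [-0.33744997 -0.6603624  -0.67085693]
 [ 0.3080152   0.59597056 -0.74158326]] [[391.2922587    0.         259.42534202]
 [  0.         391.2922587  190.15678608]
 [  0.           0.           1.        ]]
```

View pics/top0.png

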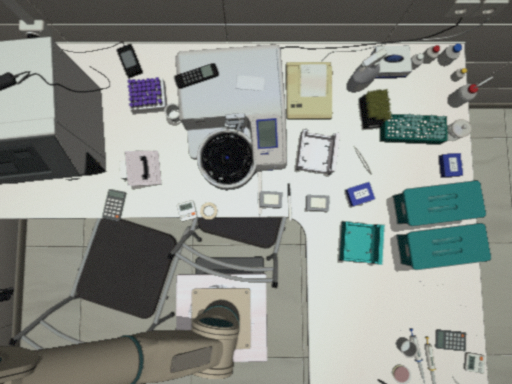

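View pics/scene0.png

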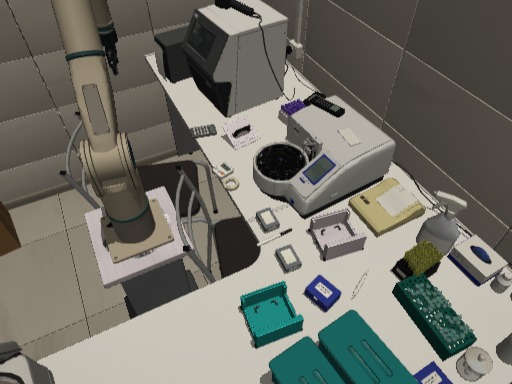

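The top view shows the packs at about (270,199) and (317,203), the case at (317,152) and the lid at (143,168). The turquoise case at (362,242) is a decoy. I'll enlarge the relevant regions.

```bash
python3 - <<'E'
from h import *
import cv2
a=cv2.imread('pics/top0.png');b=cv2.imread('pics/scene0.png')
def crop(im,x,y,w,h,s): return cv2.resize(im[y:y+h,x:x+w],None,fx=s,fy=s,interpolation=cv2.INTER_CUBIC)
r1=np.hstack([crop(a,250,120,100,100,4),crop(b,245,195,130,100,4)[:, :400]])
r2=np.hstack([crop(a,115,140,80,40,5),crop(b,210,105,80,40,5)])
cv2.imwrite('pics/c1.png',np.vstack([r1,r2])[:600,:800])
d=dict(np.load('pics/top0.png.npz'))
for uv,z in [((270,199),30),((317,203),30),((317,152),71),((143,168),50)]: print(onz(d,uv,z))
E
```

```text
[ 414.34856607 -176.84067232   30.        ]
[ 398.72588351 -344.07417691   30.        ]
[ 574.72532708 -341.47955696   71.        ]
[525.782908  270.5875444  50.       ]
```

View pics/c1.png

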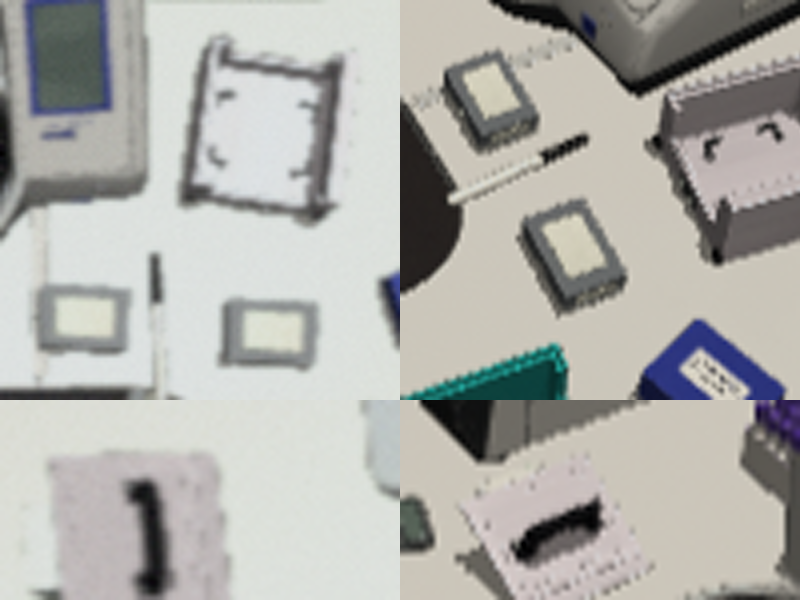

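The crop shows both packs with cream labels, long side along world y. The case is open, with four dark corner angles and its lip on the right (world −y). The lid is reclined with its black handle running along world x. I'll write a move planner and go over the lid first for close-up pictures.

```bash
cat >> h.py <<'E'
import json,os
def cmd():
    if os.path.exists('cmd.json'):
        p,r=json.load(open('cmd.json')); return np.array(p),Ro.from_rotvec(r)
    return np.array([145.5,633.52,231.313]),Ro.from_euler('xyz',[np.pi,0,2.916])
def pose(yaw,pitch=0): # tool down at yaw
    return Ro.from_euler('z',yaw)*Ro.from_euler('x',np.pi)
def plan(targets,commit=True):
    """list of (pos,Rot): rows relative to the commanded pose; last becomes the commanded pose"""
    p0,R0=cmd()
    for p,R in targets:
        d=np.round(R0.inv().apply(np.array(p,float)-p0)/10,2); a=np.round((R0.inv()*R).as_rotvec(),3)
        print(dict(ax=float(a[0]),ay=float(a[1]),az=float(a[2]),dx=float(d[0]),dy=float(d[1]),dz=float(d[2])),'mm',np.linalg.norm(d)*10,'deg',np.degrees(np.linalg.norm(a)))
    if commit:
        json.dump([list(p0+R0.apply(d*10)),list((R0*Ro.from_rotvec(a)).as_rotvec())],open('cmd.json','w'))
E
python3 - <<'E'
from h import *
plan([([460,260,420],pose(1.57))])
d=get_image('wrist'); C=-d['R'].T@d['t']; p,R=cmd()
print('cam in tool',R.inv().apply(C-p),(R.inv().as_matrix()@d['R'].T),d['mtx'])
# labels and case in top/scene
for n in('top0','scene0'):
    d=dict(np.load(f'pics/{n}.png.npz')); im=d['pixels'].astype(int)
    hsv=cv2.cvtColor(d['pixels'],cv2.COLOR_RGB2HSV)
    for c in ([(270,199),(317,203)] if n=='top0' else [(267,218),(288,258)]):
        w=im[c[1]-14:c[1]+15,c[0]-14:c[0]+15]; m=((w[...,0]-w[...,2]>12)&(w[...,0]>180)).astype(np.uint8)
        k,l,s,ce=cv2.connectedComponentsWithStats(m); i=l[14,14]; 
        uv=ce[i]+np.array(c)-14; print(n,uv,s[i,4],onz(d,uv,30))
E
```

```text
{'ax': 0.0, 'ay': -0.0, 'az': 1.346, 'dx': -39.01, 'dy': -29.37, 'dz': -18.87} mm 523.493447905511 deg 77.12011922460881
cam in tool [ 388.29673587 -384.70458453   48.00559141] [[ 0.97480213 -0.21375527 -0.06379257]
 [ 0.22306421  0.93634349  0.27111478]
 [ 0.00177955 -0.2785131   0.96043078]] [[335.14751975   0.         254.61115179]
 [  0.         335.14751975 190.59752495]
 [  0.           0.           1.        ]]
top0 [269.79950495 198.9529703 ] 808 [ 414.5222102  -176.12904643   30.        ]
top0 [316.80816832 202.98143564] 808 [ 398.79765656 -343.39159285   30.        ]
scene0 [267.03809524 217.1047619 ] 105 [ 413.78018161 -177.54208196   30.        ]
scene0 [287.98496241 255.92481203] 133 [ 399.67806714 -346.29753703   30.        ]
```

```bash
rm cmd.json; python3 - <<'E'
from h import *
plan([([320,430,400],pose(2.2))])
plan([([460,260,420],pose(1.57))])
E
```

```text
{'ax': 0.0, 'ay': -0.0, 'az': 0.716, 'dx': -21.56, 'dy': -15.93, 'dz': -16.87} mm 316.73260015350485 deg 41.02377813136694
{'ax': -0.0, 'ay': -0.0, 'az': 0.63, 'dx': -21.99, 'dy': 1.31, 'dz': -2.0} mm 221.19588603769284 deg 36.09634109324186
```

>>> send_rows(
  series=[
    {"az": 0.716, "dx": -21.56, "dy": -15.93, "dz": -16.87, "hand": 0},
    {"az": 0.716, "dx": -21.56, "dy": -15.93, "dz": -16.87, "hand": 0},
    {"az": 0.716, "dx": -21.56, "dy": -15.93, "dz": -16.87, "hand": 0},
    {"az": 0.716, "dx": -21.56, "dy": -15.93, "dz": -16.87, "hand": 0},
    {"az": 0.716, "dx": -21.56, "dy": -15.93, "dz": -16.87, "hand": 0},
    {"az": 0.716, "dx": -21.56, "dy": -15.93, "dz": -16.87, "hand": 0},
    {"az": 0.716, "dx": -21.56, "dy": -15.93, "dz": -16.87, "hand": 0},
    {"az": 0.716, "dx": -21.56, "dy": -15.93, "dz": -16.87, "hand": 0},
  ],
)

```text
invalid input at $.series[0]: expected keys ax, ay, az, dx, dy, dz, hand
```

>>> send_rows(
  series=[
    {"az": 0.63, "dx": -21.99, "dy": 1.31, "dz": -2.0, "hand": 0},
    {"az": 0.63, "dx": -21.99, "dy": 1.31, "dz": -2.0, "hand": 0},
    {"az": 0.63, "dx": -21.99, "dy": 1.31, "dz": -2.0, "hand": 0},
    {"az": 0.63, "dx": -21.99, "dy": 1.31, "dz": -2.0, "hand": 0},
    {"az": 0.63, "dx": -21.99, "dy": 1.31, "dz": -2.0, "hand": 0},
    {"az": 0.63, "dx": -21.99, "dy": 1.31, "dz": -2.0, "hand": 0},
    {"az": 0.63, "dx": -21.99, "dy": 1.31, "dz": -2.0, "hand": 0},
  ],
)

```text
invalid input at $.series[0]: expected keys ax, ay, az, dx, dy, dz, hand
```

```bash
python3 - <<'E'
from h import *
s=read_state(); print(s['eef_pos'],s['tool_rot'],s['qpos'],cmd()[0])
d=save('wrist','wlid.png'); C=-d['R'].T@d['t']; p,R=cmd()
print('cam in tool',R.inv().apply(C-p),(R.inv().as_matrix()@d['R'].T),d['mtx'][0])
E
```

```text
[145.39465521 633.06694891 230.59383468] [-3.14016062e+00 -2.17728965e-06  2.91577186e+00] [-1.41080454  0.62916111  0.03847765  1.51810465 -0.02703166  0.99627732
 -0.01998888] [460.00689621 259.95111623 420.013     ]
cam in tool [ 388.40168317 -384.67793023   47.88583706] [[ 0.97480169 -0.21382916 -0.06355117]
 [ 0.22306803  0.93632854  0.27116328]
 [ 0.00152216 -0.27850666  0.96043309]] [335.14751975   0.         254.61115179]
```

View pics/wlid.png

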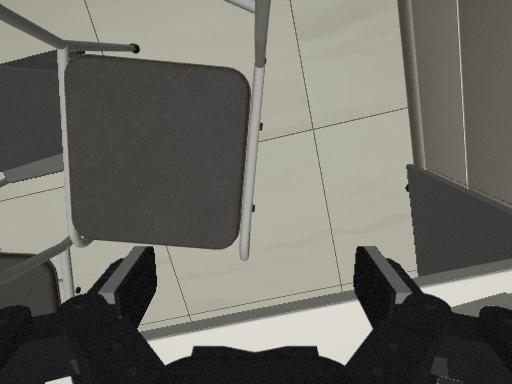

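The keys are all required, so the arm hasn't moved. That picture only shows the floor, with the fingers at the bottom. Resending with every key.

>>> send_rows(
  series=[
    {"ax": 0, "ay": 0, "az": 0.716, "dx": -21.56, "dy": -15.93, "dz": -16.87, "hand": 0},
    {"ax": 0, "ay": 0, "az": 0.716, "dx": -21.56, "dy": -15.93, "dz": -16.87, "hand": 0},
    {"ax": 0, "ay": 0, "az": 0.716, "dx": -21.56, "dy": -15.93, "dz": -16.87, "hand": 0},
    {"ax": 0, "ay": 0, "az": 0.716, "dx": -21.56, "dy": -15.93, "dz": -16.87, "hand": 0},
    {"ax": 0, "ay": 0, "az": 0.716, "dx": -21.56, "dy": -15.93, "dz": -16.87, "hand": 0},
    {"ax": 0, "ay": 0, "az": 0.716, "dx": -21.56, "dy": -15.93, "dz": -16.87, "hand": 0},
    {"ax": 0, "ay": 0, "az": 0.716, "dx": -21.56, "dy": -15.93, "dz": -16.87, "hand": 0},
    {"ax": 0, "ay": 0, "az": 0.716, "dx": -21.56, "dy": -15.93, "dz": -16.87, "hand": 0},
  ],
)

```text
clock: 1.0
eef_pos: [322.3, 428.5, 401.7]
tool_rot: [3.138, -0.001, 2.195]
force: [-0.6, -0.4, 0.3]
width: 85.4
gripper_force: 0.0
```

>>> send_rows(
  series=[
    {"ax": 0, "ay": 0, "az": 0.63, "dx": -21.99, "dy": 1.31, "dz": -2.0, "hand": 0},
    {"ax": 0, "ay": 0, "az": 0.63, "dx": -21.99, "dy": 1.31, "dz": -2.0, "hand": 0},
    {"ax": 0, "ay": 0, "az": 0.63, "dx": -21.99, "dy": 1.31, "dz": -2.0, "hand": 0},
    {"ax": 0, "ay": 0, "az": 0.63, "dx": -21.99, "dy": 1.31, "dz": -2.0, "hand": 0},
    {"ax": 0, "ay": 0, "az": 0.63, "dx": -21.99, "dy": 1.31, "dz": -2.0, "hand": 0},
    {"ax": 0, "ay": 0, "az": 0.63, "dx": -21.99, "dy": 1.31, "dz": -2.0, "hand": 0},
    {"ax": 0, "ay": 0, "az": 0.63, "dx": -21.99, "dy": 1.31, "dz": -2.0, "hand": 0},
  ],
)

```text
clock: 1.7
eef_pos: [458.6, 262.0, 418.6]
tool_rot: [-3.139, -0.0, 1.573]
force: [-0.8, 0.5, -0.3]
width: 85.7
gripper_force: 0.0
```

```bash
python3 - <<'E'
from h import *
s=read_state(); print(s['eef_pos'],s['tool_rot'],s['qpos'],cmd()[0],cmd()[1].as_euler('xyz'))
d=save('wrist','wlid.png'); C=-d['R'].T@d['t']; p,R=cmd()
print('cam in tool',R.inv().apply(C-p),(R.inv().as_matrix()@d['R'].T))
print('lid px',proj(d,[525,270,50]))
for y in(-180,-345): print(proj(d,[405,y,30]))
plan([([470,20,420],pose(1.57))])
plan([([380,-230,330],pose(1.57))])
E
```

```text
[458.5693259  262.03654373 418.55471432] [-3.13876249e+00 -1.36126800e-05  1.57282531e+00] [-0.9243044   0.31605849  0.49924313  1.56334544 -0.15614444  1.30436557
 -0.4022776 ] [460.00689621 259.95111623 420.013     ] [-3.14159265  0.          1.57      ]
cam in tool [  72.46790872   -1.97298803 -140.07950294] [[ 0.00286856 -0.96031246 -0.27891173]
 [ 0.99999058  0.00366343 -0.0023287 ]
 [ 0.00325806 -0.27890243  0.96031392]]
lid px [299.84520655 136.31656737]
[227.66714932 367.4388887 ]
[229.2791311  431.84886829]
{'ax': -0.0, 'ay': -0.0, 'az': -0.0, 'dx': -23.99, 'dy': 1.02, 'dz': 0.0} mm 240.11674244000562 deg 0.0
{'ax': -0.0, 'ay': -0.0, 'az': -0.0, 'dx': -25.01, 'dy': -8.98, 'dz': 9.0} mm 280.56024308515276 deg 0.0
```

View pics/wlid.png

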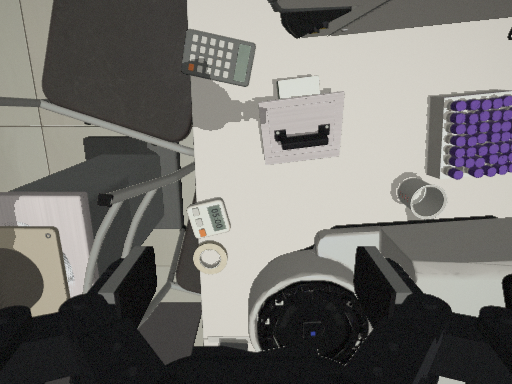

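>>> send_rows(
  series=[
    {"ax": 0, "ay": 0, "az": 0, "dx": -23.99, "dy": 1.02, "dz": 0, "hand": 0},
    {"ax": 0, "ay": 0, "az": 0, "dx": -23.99, "dy": 1.02, "dz": 0, "hand": 0},
    {"ax": 0, "ay": 0, "az": 0, "dx": -23.99, "dy": 1.02, "dz": 0, "hand": 0},
    {"ax": 0, "ay": 0, "az": 0, "dx": -23.99, "dy": 1.02, "dz": 0, "hand": 0},
    {"ax": 0, "ay": 0, "az": 0, "dx": -23.99, "dy": 1.02, "dz": 0, "hand": 0},
    {"ax": 0, "ay": 0, "az": 0, "dx": -23.99, "dy": 1.02, "dz": 0, "hand": 0},
    {"ax": 0, "ay": 0, "az": 0, "dx": -23.99, "dy": 1.02, "dz": 0, "hand": 0},
  ],
)

```text
clock: 2.45
eef_pos: [469.6, 21.7, 419.6]
tool_rot: [-3.141, -0.001, 1.572]
force: [0.6, 0.3, 0.9]
width: 85.4
gripper_force: 0.0
```

>>> send_rows(
  series=[
    {"ax": 0, "ay": 0, "az": 0, "dx": -25.01, "dy": -8.98, "dz": 9.0, "hand": 0},
    {"ax": 0, "ay": 0, "az": 0, "dx": -25.01, "dy": -8.98, "dz": 9.0, "hand": 0},
    {"ax": 0, "ay": 0, "az": 0, "dx": -25.01, "dy": -8.98, "dz": 9.0, "hand": 0},
    {"ax": 0, "ay": 0, "az": 0, "dx": -25.01, "dy": -8.98, "dz": 9.0, "hand": 0},
    {"ax": 0, "ay": 0, "az": 0, "dx": -25.01, "dy": -8.98, "dz": 9.0, "hand": 0},
    {"ax": 0, "ay": 0, "az": 0, "dx": -25.01, "dy": -8.98, "dz": 9.0, "hand": 0},
    {"ax": 0, "ay": 0, "az": 0, "dx": -25.01, "dy": -8.98, "dz": 9.0, "hand": 0},
    {"ax": 0, "ay": 0, "az": 0, "dx": -25.01, "dy": -8.98, "dz": 9.0, "hand": 0},
    {"ax": 0, "ay": 0, "az": 0, "dx": -25.01, "dy": -8.98, "dz": 9.0, "hand": 0},
  ],
)

```text
clock: 3.35
eef_pos: [381.5, -227.6, 329.9]
tool_rot: [3.141, -0.001, 1.575]
force: [0.9, 0.5, -0.5]
width: 85.5
gripper_force: 0.0
```

```bash
python3 - <<'E'
from h import *
s=read_state(); print(s['eef_pos'],s['tool_rot'],s['force'],cmd()[0])
d=save('wrist','wcase.png')
E
```

```text
[ 381.45678379 -227.60946063  329.86452119] [ 3.14148605e+00 -1.08206765e-03  1.57476554e+00] [ 0.85678367  0.53128941 -0.47567674] [ 380.01672136 -229.9853408   330.013     ]
```

View pics/wcase.png

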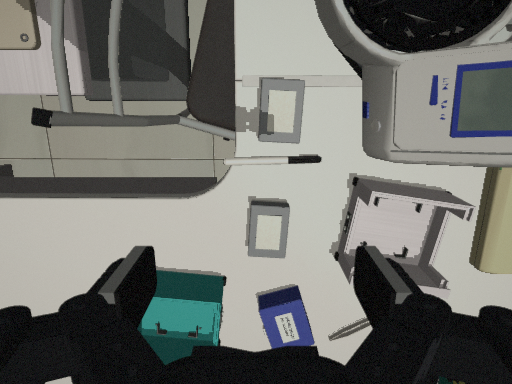

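The lid picture shows the plate at columns 260–343, rows 92–163, with the handle around (303,136). The second shows pack A at (281,110), pack B at (268,228) and the case at (395,232), partly behind a finger. I'll measure the packs and take one clearer view above the case.

```bash
cat >> h.py <<'E'
def label(d,c,w=40):
    im=d['pixels'].astype(int); x,y=c; s=im[y-w:y+w+1,x-w:x+w+1]
    m=((s[...,0]-s[...,2]>10)&(s.min(2)>150)).astype(np.uint8)
    m=cv2.morphologyEx(m,cv2.MORPH_OPEN,np.ones((3,3)))
    k,l,st,ce=cv2.connectedComponentsWithStats(m); i=l[w,w]
    g=np.argwhere(l==i)[:,::-1]+np.array([x-w,y-w])
    P=np.array([onz(d,q,30)[:2] for q in g],np.float32); r=cv2.minAreaRect(P)
    return P.mean(0),r
E
python3 - <<'E'
from h import *
d=dict(np.load('pics/wcase.png.npz'))
for c in [(281,110),(268,232)]:
    print(label(d,c,30)); x,y=c; print(d['pixels'][y,x-40:x+40:2].mean(1).astype(int))
    print(d['pixels'][y,x],d['pixels'][y-50:y+50:2,x].mean(1).astype(int))
plan([([550,-410,330],pose(1.57))])
E
```

```text
(array([ 415.48773, -182.2708 ], dtype=float32), ((414.145263671875, -179.66595458984375), (33.22470474243164, 48.79503631591797), 0.23150768876075745))
[121 123 123 187 192 122 123 123 123  95  82 134 130 134 184 190 188 188
 188 189 189 188 188 191 189 191 189 139 132 132 127 186 193 192 192 192
 191 191 191 191]
[192 195 181] [190 190 192 191 190 190 193 190 180  93 130 132 133 131 134 142 188 190
 189 189 191 188 190 189 189 189 188 188 185 190 188 187 186 187 188 186
 151 130 132 131 132 115 194 192 192 191 191 191 126 178]
(array([ 398.9927 , -350.53296], dtype=float32), ((400.0767517089844, -346.92645263671875), (50.56037139892578, 33.317230224609375), 85.53929901123047))
[188 189 188 188 191 190 188 189 189 132 118 121 127 126 156 188 189 187
 191 190 190 188 190 190 192 190 164 128 125 125 184 190 190 192 191 190
 191 189 192 190]
[194 195 181] [192 192 192 191 192 192 192 192 132 104  53  48 109 126 128 129 128 188
 189 192 190 190 192 191 190 190 190 185 189 187 186 188 188 185 127 121
 123 126 185 189 186 188 189 187 188 187 188 187 186 187]
{'ax': -0.0, 'ay': -0.0, 'az': -0.0, 'dx': -17.99, 'dy': 17.01, 'dz': 0.0} mm 247.58436945817073 deg 0.0
```

>>> send_rows(
  series=[
    {"ax": 0, "ay": 0, "az": 0, "dx": -17.99, "dy": 17.01, "dz": 0, "hand": 0},
    {"ax": 0, "ay": 0, "az": 0, "dx": -17.99, "dy": 17.01, "dz": 0, "hand": 0},
    {"ax": 0, "ay": 0, "az": 0, "dx": -17.99, "dy": 17.01, "dz": 0, "hand": 0},
    {"ax": 0, "ay": 0, "az": 0, "dx": -17.99, "dy": 17.01, "dz": 0, "hand": 0},
    {"ax": 0, "ay": 0, "az": 0, "dx": -17.99, "dy": 17.01, "dz": 0, "hand": 0},
    {"ax": 0, "ay": 0, "az": 0, "dx": -17.99, "dy": 17.01, "dz": 0, "hand": 0},
    {"ax": 0, "ay": 0, "az": 0, "dx": -17.99, "dy": 17.01, "dz": 0, "hand": 0},
    {"ax": 0, "ay": 0, "az": 0, "dx": -17.99, "dy": 17.01, "dz": 0, "hand": 0},
    {"ax": 0, "ay": 0, "az": 0, "dx": -17.99, "dy": 17.01, "dz": 0, "hand": 0},
  ],
)

```text
clock: 4.3
eef_pos: [549.8, -408.5, 330.9]
tool_rot: [3.141, -0.001, 1.571]
force: [-0.6, -0.6, -0.2]
width: 85.5
gripper_force: 0.0
```

```bash
python3 - <<'E'
from h import *
s=read_state(); print(s['eef_pos'],s['tool_rot'],s['force'],cmd()[0])
d=save('wrist','wcase2.png'); im=d['pixels'][:,:,::-1]
c=proj(d,[575,-341,40]).astype(int); print(c)
x0=max(0,c[0]-110);y0=max(0,c[1]-90)
cr=im[y0:y0+150,x0:x0+200]; print(x0,y0)
e=dict(np.load('pics/wlid.png.npz'))['pixels'][:,:,::-1][70:180,240:360]
A=cv2.resize(cr,None,fx=4,fy=4,interpolation=cv2.INTER_CUBIC)
cv2.imwrite('pics/c2.png',A)
E
```

```text
[ 549.77924762 -408.47562912  330.8888354 ] [ 3.14056037e+00 -7.64474351e-04  1.57101705e+00] [-0.60622382 -0.56028946 -0.2020695 ] [ 549.97340825 -410.02073893  330.013     ]
[275  95]
165 5
```

View pics/c2.png

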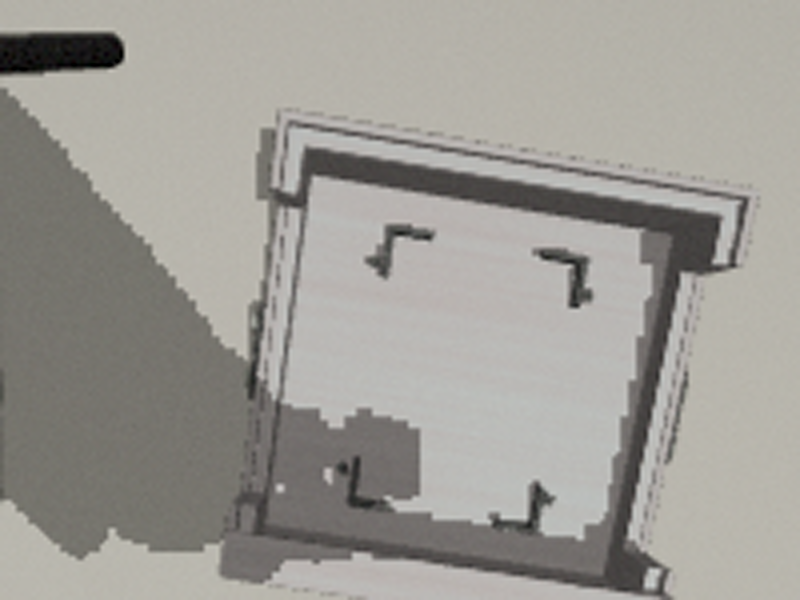

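The crop shows the bay's four corner angles at crop pixels (388,230), (583,258), (352,503) and (537,525). The outer corners of the +x wall are at (280,110) and (757,192).

```bash
python3 - <<'E'
from h import *
d=dict(np.load('pics/wcase2.png.npz'))
f=lambda x,y,z: onz(d,(x/4-.375+165,y/4-.375+5),z)[:2]
A=[f(x,y,13) for x,y in [(388,230),(583,258),(352,503),(537,525)]]
A=np.array(A); print(A,'centre',A.mean(0))
L=np.linalg.norm
print('w',L(A[1]-A[0]),L(A[3]-A[2]),'l',L(A[2]-A[0]),L(A[3]-A[1]))
h=A[1]-A[0]+A[3]-A[2]; v=A[0]-A[2]+A[1]-A[3]
print('case x dir deg',np.degrees(np.arctan2(v[1],v[0])),'from h',np.degrees(np.arctan2(h[1],h[0]))+90)
B=np.array([f(280,110,71),f(757,192,71)]); print('wall',B,L(B[1]-B[0]))
h=B[1]-B[0]; th=np.arctan2(h[1],h[0])+np.pi/2; print(np.degrees(th),'centre by wall',B.mean(0)-65*np.array([np.cos(th),np.sin(th)]))
# inner floor edges at z=3? ledge; label B
print(label(d,tuple(proj(d,[400,-347,30]).astype(int)),30),proj(d,[400,-347,30]))
# lid corners & handle in wlid
e=dict(np.load('pics/wlid.png.npz')); im=e['pixels']
g=im.max(2)[105:160,265:340]; m=(g<60).astype(np.uint8); k,l,s,c=cv2.connectedComponentsWithStats(m)
for i in range(1,k):
    if s[i,4]>20: print('blk',s[i],c[i]+[265,105])
A=cv2.resize(im[75:180,245:360,::-1],None,fx=5,fy=5,interpolation=cv2.INTER_CUBIC); cv2.imwrite('pics/c3.png',A)
E
```

```text
[[ 558.12666049 -299.47636953]
 [ 621.15730116 -307.93189437]
 [ 546.44199928 -386.24912099]
 [ 609.47055122 -393.65645428]] centre [ 583.79912804 -346.82845979]
w 63.595263689477896 63.46232697503975 l 87.5559347162392 86.51751438934572
case x dir deg 82.28406299931538 from h 82.8277932411519
wall [[ 527.15184812 -273.53902572]
 [ 659.7089511  -294.4152031 ]] 134.1909100244165
81.05010198050101 centre by wall [ 583.31830238 -348.18572356]
(array([ 394.65454, -357.32504], dtype=float32), ((397.5566101074219, -354.55218505859375), (35.58137512207031, 28.719526290893555), 87.79084014892578)) [137.67088791 100.6591854 ]
blk [ 10  20  54  25 709] [303.26093089 138.88152327]
```

View pics/c3.png

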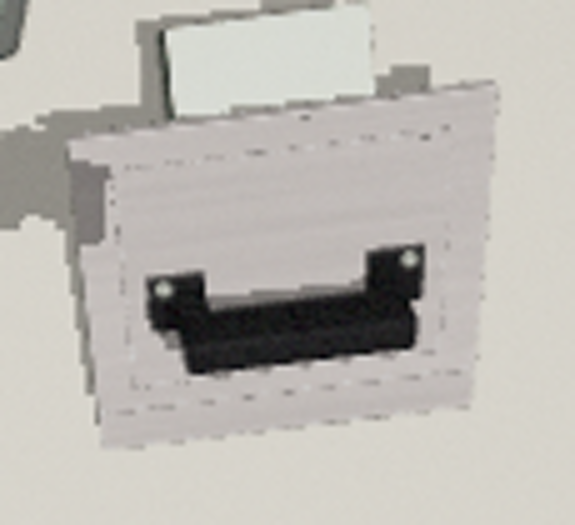

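The case centre comes out at about (583.5, −347.3) with case x at about 82° in world; bay and wall sizes agree with those given. The crop shows the lid plate and its handle clearly. Next I heft pack B.

```bash
python3 - <<'E'
from h import *
R=pose(1.492)
plan([([400,-347,130],R),([400,-347,-1],R)])
plan([([400,-347,-1],R),([400,-347,60],R)])
E
```

```text
{'ax': -0.0, 'ay': -0.0, 'az': 0.078, 'dx': 6.29, 'dy': -15.0, 'dz': 20.0} mm 257.79140792508974 deg 4.469070802020421
{'ax': -0.0, 'ay': -0.0, 'az': 0.078, 'dx': 6.29, 'dy': -15.0, 'dz': 33.1} mm 368.8053822817666 deg 4.469070802020421
{'ax': -0.0, 'ay': -0.0, 'az': -0.0, 'dx': -0.0, 'dy': -0.0, 'dz': 0.0} mm 0.0 deg 0.0
{'ax': -0.0, 'ay': -0.0, 'az': -0.0, 'dx': -0.0, 'dy': -0.0, 'dz': -6.1} mm 61.0 deg 0.0
```

>>> send_rows(
  series=[
    {"ax": 0, "ay": 0, "az": 0.078, "dx": 6.29, "dy": -15.0, "dz": 20.0, "hand": 0},
    {"ax": 0, "ay": 0, "az": 0.078, "dx": 6.29, "dy": -15.0, "dz": 20.0, "hand": 0},
    {"ax": 0, "ay": 0, "az": 0.078, "dx": 6.29, "dy": -15.0, "dz": 20.0, "hand": 0},
    {"ax": 0, "ay": 0, "az": 0.078, "dx": 6.29, "dy": -15.0, "dz": 20.0, "hand": 0},
    {"ax": 0, "ay": 0, "az": 0.078, "dx": 6.29, "dy": -15.0, "dz": 20.0, "hand": 0},
    {"ax": 0, "ay": 0, "az": 0.078, "dx": 6.29, "dy": -15.0, "dz": 20.0, "hand": 0},
    {"ax": 0, "ay": 0, "az": 0.078, "dx": 6.29, "dy": -15.0, "dz": 20.0, "hand": 0},
  ],
)

```text
clock: 5.05
eef_pos: [398.9, -346.0, 130.0]
tool_rot: [-3.141, -0.002, 1.491]
force: [0.8, -0.3, 0.1]
width: 85.7
gripper_force: 0.0
```

>>> send_rows(
  series=[
    {"ax": 0, "ay": 0, "az": 0, "dx": 0, "dy": 0, "dz": 4, "hand": 0},
    {"ax": 0, "ay": 0, "az": 0, "dx": 0, "dy": 0, "dz": 8, "hand": 0},
    {"ax": 0, "ay": 0, "az": 0, "dx": 0, "dy": 0, "dz": 11, "hand": 0},
    {"ax": 0, "ay": 0, "az": 0, "dx": 0, "dy": 0, "dz": 13.1, "hand": 0},
    {"ax": 0, "ay": 0, "az": 0, "dx": 0, "dy": 0, "dz": 13.1, "hand": 0},
    {"ax": 0, "ay": 0, "az": 0, "dx": 0, "dy": 0, "dz": 13.1, "hand": 0},
    {"ax": 0, "ay": 0, "az": 0, "dx": 0, "dy": 0, "dz": 13.1, "hand": 0},
    {"ax": 0, "ay": 0, "az": 0, "dx": 0, "dy": 0, "dz": 13.1, "hand": 0},
  ],
)

```text
clock: 5.85
eef_pos: [401.0, -347.9, 0.6]
tool_rot: [3.139, 0.002, 1.492]
force: [0.1, -0.7, -0.4]
width: 85.3
gripper_force: 0.0
```

>>> send_rows(
  series=[
    {"ax": 0, "ay": 0, "az": 0, "dx": 0, "dy": 0, "dz": 0, "hand": 1},
    {"ax": 0, "ay": 0, "az": 0, "dx": 0, "dy": 0, "dz": 0, "hand": 1},
    {"ax": 0, "ay": 0, "az": 0, "dx": 0, "dy": 0, "dz": 0, "hand": 1},
    {"ax": 0, "ay": 0, "az": 0, "dx": 0, "dy": 0, "dz": 0, "hand": 1},
    {"ax": 0, "ay": 0, "az": 0, "dx": 0, "dy": 0, "dz": 0, "hand": 1},
    {"ax": 0, "ay": 0, "az": 0, "dx": 0, "dy": 0, "dz": 0, "hand": 1},
    {"ax": 0, "ay": 0, "az": 0, "dx": 0, "dy": 0, "dz": 0, "hand": 1},
    {"ax": 0, "ay": 0, "az": 0, "dx": 0, "dy": 0, "dz": 0, "hand": 1},
  ],
)

```text
clock: 6.65
eef_pos: [400.2, -347.2, -0.2]
tool_rot: [3.141, 0.0, 1.492]
force: [-0.1, 1.3, 5.7]
width: 54.0
gripper_force: 63.5
```

>>> send_rows(
  series=[
    {"ax": 0, "ay": 0, "az": 0, "dx": 0, "dy": 0, "dz": -2, "hand": 1},
    {"ax": 0, "ay": 0, "az": 0, "dx": 0, "dy": 0, "dz": -4, "hand": 1},
    {"ax": 0, "ay": 0, "az": 0, "dx": 0, "dy": 0, "dz": -6.1, "hand": 1},
    {"ax": 0, "ay": 0, "az": 0, "dx": 0, "dy": 0, "dz": -6.1, "hand": 1},
    {"ax": 0, "ay": 0, "az": 0, "dx": 0, "dy": 0, "dz": -6.1, "hand": 1},
    {"ax": 0, "ay": 0, "az": 0, "dx": 0, "dy": 0, "dz": -6.1, "hand": 1},
    {"ax": 0, "ay": 0, "az": 0, "dx": 0, "dy": 0, "dz": -6.1, "hand": 1},
    {"ax": 0, "ay": 0, "az": 0, "dx": 0, "dy": 0, "dz": -6.1, "hand": 1},
  ],
)

```text
clock: 7.45
eef_pos: [399.4, -346.8, 59.3]
tool_rot: [-3.14, -0.001, 1.492]
force: [0.2, -0.3, -0.7]
width: 54.1
gripper_force: 63.4
```

```bash
python3 - <<'E'
from h import *
for i in range(3): s=read_state(); print(s['force'],s['torque'],s['eef_pos']); get_image('wrist')
E
```

```text
[ 0.21015615 -0.29261943 -0.72437619] [ 0.04473489 -0.00572089 -0.00242577] [ 399.36145283 -346.76500643   59.27093801]
[-0.36688441  0.39801781 -0.99613392] [-0.02879468 -0.03943865  0.02310648] [ 399.46372506 -346.87973743   59.39164103]
[ 0.1996105  -0.15700307 -1.1256172 ] [ 0.0599048   0.02167217 -0.0287299 ] [ 399.51763236 -346.93791736   59.54335852]
```

The heft is about 1 N, so pack B is the nearly empty one. I'll put it back and fetch pack A.

```bash
python3 - <<'E'
from h import *
R=pose(1.492);R2=pose(1.571)
plan([([400,-347,-0.6],R)])
plan([([400,-347,100],R)])
plan([([414,-179,100],R2)])
plan([([414,-179,-1],R2)])
plan([([414,-179,100],R2)])
E
```

```text
{'ax': -0.0, 'ay': -0.0, 'az': -0.0, 'dx': -0.0, 'dy': -0.0, 'dz': 6.06} mm 60.599999999999994 deg 0.0
{'ax': -0.0, 'ay': -0.0, 'az': -0.0, 'dx': -0.0, 'dy': -0.0, 'dz': -10.06} mm 100.60000000000001 deg 0.0
{'ax': -0.0, 'ay': -0.0, 'az': -0.079, 'dx': 16.86, 'dy': 0.07, 'dz': 0.0} mm 168.6014531372728 deg 4.5263665815335035
{'ax': 0.0, 'ay': 0.0, 'az': -0.0, 'dx': -0.0, 'dy': 0.0, 'dz': 10.1} mm 101.0 deg 0.0
{'ax': -0.0, 'ay': -0.0, 'az': -0.0, 'dx': -0.0, 'dy': 0.0, 'dz': -10.1} mm 101.0 deg 0.0
```

>>> send_rows(
  series=[
    {"ax": 0, "ay": 0, "az": 0, "dx": 0, "dy": 0, "dz": 3, "hand": 1},
    {"ax": 0, "ay": 0, "az": 0, "dx": 0, "dy": 0, "dz": 5, "hand": 1},
    {"ax": 0, "ay": 0, "az": 0, "dx": 0, "dy": 0, "dz": 6.06, "hand": 1},
    {"ax": 0, "ay": 0, "az": 0, "dx": 0, "dy": 0, "dz": 6.06, "hand": 1},
    {"ax": 0, "ay": 0, "az": 0, "dx": 0, "dy": 0, "dz": 6.06, "hand": 1},
    {"ax": 0, "ay": 0, "az": 0, "dx": 0, "dy": 0, "dz": 6.06, "hand": 0},
    {"ax": 0, "ay": 0, "az": 0, "dx": 0, "dy": 0, "dz": 6.06, "hand": 0},
    {"ax": 0, "ay": 0, "az": 0, "dx": 0, "dy": 0, "dz": 6.06, "hand": 0},
    {"ax": 0, "ay": 0, "az": 0, "dx": 0, "dy": 0, "dz": 6.06, "hand": 0},
  ],
)

```text
clock: 8.5
eef_pos: [399.9, -347.1, -0.5]
tool_rot: [3.141, 0.0, 1.492]
force: [-0.8, 0.1, -0.3]
width: 85.6
gripper_force: 0.0
```

```bash
python3 - <<'E'
from h import *
d=dict(np.load('pics/wcase.png.npz'));t=dict(np.load('pics/top0.png.npz'))
for z in(0,60,120,200): print(z,onz(d,(364,110),z)[:2],onz(d,(364,150),z)[:2],'top',onz(t,(270,167),z)[:2])
s=read_state();print(s['qpos'])
E
```

```text
0 [ 530.13087581 -178.31029665] [ 535.34727596 -233.36849624] top [ 534.85847618 -180.34480192]
60 [ 511.0781939  -175.64816403] [ 515.63075819 -223.6996912 ] top [ 524.53027052 -176.62083228]
120 [ 492.02551199 -172.9860314 ] [ 495.91424043 -214.03088615] top [ 514.20206487 -172.89686265]
200 [ 466.62193612 -169.43652124] [ 469.62555008 -201.13914609] top [ 500.431124   -167.93156981]
[ 0.44352553  0.86486776  0.3383461   2.00892066 -0.7291675   0.38878739
  1.27985309]
```

>>> send_rows(
  series=[
    {"ax": 0, "ay": 0, "az": 0, "dx": 0, "dy": 0, "dz": -4, "hand": 0},
    {"ax": 0, "ay": 0, "az": 0, "dx": 0, "dy": 0, "dz": -8, "hand": 0},
    {"ax": 0, "ay": 0, "az": 0, "dx": 0, "dy": 0, "dz": -10.06, "hand": 0},
    {"ax": 0, "ay": 0, "az": 0, "dx": 0, "dy": 0, "dz": -10.06, "hand": 0},
  ],
)

```text
clock: 8.9
eef_pos: [401.2, -348.5, 102.8]
tool_rot: [3.137, 0.003, 1.492]
force: [0.4, -1.0, -0.0]
width: 85.3
gripper_force: 0.0
```

>>> send_rows(
  series=[
    {"ax": 0, "ay": 0, "az": -0.079, "dx": 16.86, "dy": 0.07, "dz": 0, "hand": 0},
    {"ax": 0, "ay": 0, "az": -0.079, "dx": 16.86, "dy": 0.07, "dz": 0, "hand": 0},
    {"ax": 0, "ay": 0, "az": -0.079, "dx": 16.86, "dy": 0.07, "dz": 0, "hand": 0},
    {"ax": 0, "ay": 0, "az": -0.079, "dx": 16.86, "dy": 0.07, "dz": 0, "hand": 0},
    {"ax": 0, "ay": 0, "az": -0.079, "dx": 16.86, "dy": 0.07, "dz": 0, "hand": 0},
    {"ax": 0, "ay": 0, "az": -0.079, "dx": 16.86, "dy": 0.07, "dz": 0, "hand": 0},
  ],
)

```text
clock: 9.5
eef_pos: [413.8, -179.3, 99.6]
tool_rot: [-3.141, 0.001, 1.571]
force: [0.3, -0.4, -0.3]
width: 85.5
gripper_force: 0.0
```

>>> send_rows(
  series=[
    {"ax": 0, "ay": 0, "az": 0, "dx": 0, "dy": 0, "dz": 4, "hand": 0},
    {"ax": 0, "ay": 0, "az": 0, "dx": 0, "dy": 0, "dz": 7, "hand": 0},
    {"ax": 0, "ay": 0, "az": 0, "dx": 0, "dy": 0, "dz": 9, "hand": 0},
    {"ax": 0, "ay": 0, "az": 0, "dx": 0, "dy": 0, "dz": 10.1, "hand": 0},
    {"ax": 0, "ay": 0, "az": 0, "dx": 0, "dy": 0, "dz": 10.1, "hand": 0},
    {"ax": 0, "ay": 0, "az": 0, "dx": 0, "dy": 0, "dz": 10.1, "hand": 0},
    {"ax": 0, "ay": 0, "az": 0, "dx": 0, "dy": 0, "dz": 10.1, "hand": 0},
  ],
)

```text
clock: 10.2
eef_pos: [414.1, -180.1, -0.5]
tool_rot: [3.141, 0.001, 1.57]
force: [0.1, -0.3, 0.4]
width: 85.3
gripper_force: 0.0
```

>>> send_rows(
  series=[
    {"ax": 0, "ay": 0, "az": 0, "dx": 0, "dy": 0, "dz": 0, "hand": 1},
    {"ax": 0, "ay": 0, "az": 0, "dx": 0, "dy": 0, "dz": 0, "hand": 1},
    {"ax": 0, "ay": 0, "az": 0, "dx": 0, "dy": 0, "dz": 0, "hand": 1},
    {"ax": 0, "ay": 0, "az": 0, "dx": 0, "dy": 0, "dz": 0, "hand": 1},
    {"ax": 0, "ay": 0, "az": 0, "dx": 0, "dy": 0, "dz": 0, "hand": 1},
    {"ax": 0, "ay": 0, "az": 0, "dx": 0, "dy": 0, "dz": 0, "hand": 1},
    {"ax": 0, "ay": 0, "az": 0, "dx": 0, "dy": 0, "dz": 0, "hand": 1},
  ],
)

```text
clock: 10.9
eef_pos: [414.5, -179.2, 0.0]
tool_rot: [3.14, 0.0, 1.57]
force: [-0.0, 1.0, 9.2]
width: 54.1
gripper_force: 62.3
```

>>> send_rows(
  series=[
    {"ax": 0, "ay": 0, "az": 0, "dx": 0, "dy": 0, "dz": -2, "hand": 1},
    {"ax": 0, "ay": 0, "az": 0, "dx": 0, "dy": 0, "dz": -4, "hand": 1},
    {"ax": 0, "ay": 0, "az": 0, "dx": 0, "dy": 0, "dz": -7, "hand": 1},
    {"ax": 0, "ay": 0, "az": 0, "dx": 0, "dy": 0, "dz": -9, "hand": 1},
    {"ax": 0, "ay": 0, "az": 0, "dx": 0, "dy": 0, "dz": -10.1, "hand": 1},
    {"ax": 0, "ay": 0, "az": 0, "dx": 0, "dy": 0, "dz": -10.1, "hand": 1},
    {"ax": 0, "ay": 0, "az": 0, "dx": 0, "dy": 0, "dz": -10.1, "hand": 1},
    {"ax": 0, "ay": 0, "az": 0, "dx": 0, "dy": 0, "dz": -10.1, "hand": 1},
  ],
)

```text
clock: 11.7
eef_pos: [413.2, -178.6, 99.3]
tool_rot: [-3.14, -0.001, 1.571]
force: [0.9, -1.5, -3.6]
width: 54.2
gripper_force: 65.6
```

```bash
python3 - <<'E'
from h import *
s=read_state(); print(s['force'],s['torque'],s['eef_pos'],cmd()[0])
R=pose(1.571);R2=pose(1.435)
plan([([445,-290,140],R2),([583.5,-347.3,140],R2)])
plan([([583.5,-347.3,30],R2)])
plan([([583.5,-347.3,3],R2)])
E
```

```text
[ 0.90722014 -1.49253652 -3.63774577] [ 0.00824094  0.02482546 -0.02543169] [ 413.24702443 -178.55362055   99.27546233] [ 413.99269023 -178.97954647  100.013     ]
{'ax': 0.0, 'ay': 0.0, 'az': 0.136, 'dx': -11.1, 'dy': 3.1, 'dz': -4.0} mm 121.99180300331659 deg 7.792226013779197
{'ax': 0.0, 'ay': 0.0, 'az': 0.136, 'dx': -16.84, 'dy': 16.95, 'dz': -4.0} mm 242.2577346546442 deg 7.792226013779197
{'ax': 0.0, 'ay': 0.0, 'az': -0.0, 'dx': 0.0, 'dy': -0.0, 'dz': 11.0} mm 110.0 deg 0.0
{'ax': 0.0, 'ay': 0.0, 'az': -0.0, 'dx': 0.0, 'dy': -0.0, 'dz': 2.7} mm 27.0 deg 0.0
```

>>> send_rows(
  series=[
    {"ax": 0, "ay": 0, "az": 0.136, "dx": -4, "dy": 1.1, "dz": -4, "hand": 1},
    {"ax": 0, "ay": 0, "az": 0.136, "dx": -8, "dy": 2.3, "dz": -4, "hand": 1},
    {"ax": 0, "ay": 0, "az": 0.136, "dx": -11.1, "dy": 4.5, "dz": -4, "hand": 1},
    {"ax": 0, "ay": 0, "az": 0.136, "dx": -13.0, "dy": 8, "dz": -4, "hand": 1},
    {"ax": 0, "ay": 0, "az": 0.136, "dx": -14.8, "dy": 12, "dz": -4, "hand": 1},
    {"ax": 0, "ay": 0, "az": 0.136, "dx": -16, "dy": 15, "dz": -4, "hand": 1},
    {"ax": 0, "ay": 0, "az": 0.136, "dx": -16.84, "dy": 16.95, "dz": -4, "hand": 1},
    {"ax": 0, "ay": 0, "az": 0.136, "dx": -16.84, "dy": 16.95, "dz": -4, "hand": 1},
    {"ax": 0, "ay": 0, "az": 0.136, "dx": -16.84, "dy": 16.95, "dz": -4, "hand": 1},
    {"ax": 0, "ay": 0, "az": 0.136, "dx": -16.84, "dy": 16.95, "dz": -4, "hand": 1},
  ],
)

```text
clock: 12.7
eef_pos: [581.6, -347.0, 138.9]
tool_rot: [-3.139, -0.001, 1.433]
force: [-0.1, 0.3, -3.9]
width: 54.4
gripper_force: 68.6
```

>>> send_rows(
  series=[
    {"ax": 0, "ay": 0, "az": 0, "dx": 0, "dy": 0, "dz": 3, "hand": 1},
    {"ax": 0, "ay": 0, "az": 0, "dx": 0, "dy": 0, "dz": 6, "hand": 1},
    {"ax": 0, "ay": 0, "az": 0, "dx": 0, "dy": 0, "dz": 9, "hand": 1},
    {"ax": 0, "ay": 0, "az": 0, "dx": 0, "dy": 0, "dz": 11, "hand": 1},
    {"ax": 0, "ay": 0, "az": 0, "dx": 0, "dy": 0, "dz": 11, "hand": 1},
    {"ax": 0, "ay": 0, "az": 0, "dx": 0, "dy": 0, "dz": 11, "hand": 1},
    {"ax": 0, "ay": 0, "az": 0, "dx": 0, "dy": 0, "dz": 11, "hand": 1},
  ],
)

```text
clock: 13.4
eef_pos: [584.1, -348.6, 31.9]
tool_rot: [3.139, 0.002, 1.435]
force: [-0.1, 0.6, -2.6]
width: 54.2
gripper_force: 68.6
```

```bash
python3 - <<'E'
from h import *
s=read_state(); print(s['force'],s['eef_pos'],s['tool_rot'],cmd()[0])
d=save('wrist','bay.png'); cv2.imwrite('pics/bay_c.png',cv2.resize(d['pixels'][140:384,120:400,::-1],None,fx=2.4,fy=2.4,interpolation=cv2.INTER_CUBIC))
E
```

```text
[-0.08939036  0.55945162 -2.59004029] [ 584.14870584 -348.56346223   31.87384223] [3.13904982e+00 1.70757949e-03 1.43465474e+00] [ 583.52698529 -347.34502037    3.013     ]
```

View pics/bay_c.png

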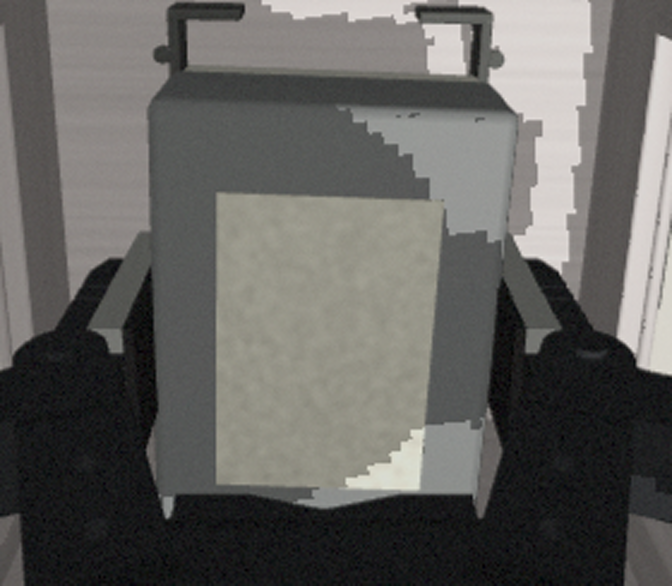

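The crop shows the pack hanging over the bay and lined up with the far angles (inner corners near (187,18) and (472,25)). Its top far edge runs from (152,107) to (517,112). I'll check this in numbers.

```bash
python3 - <<'E'
from h import *
d=dict(np.load('pics/bay.png.npz'))
f=lambda x,y,z: onz(d,(x/2.4-.3+120,y/2.4-.3+140),z)[:2]
z=62
a=np.array([f(187,18,13),f(472,25,13)]);b=np.array([f(153,106,z),f(516,112,z)])
for q in(a,b): v=q[1]-q[0]; print(q.mean(0),np.linalg.norm(v),np.degrees(np.arctan2(v[1],v[0])))
th=np.radians(82.2);u=np.array([np.cos(th),np.sin(th)]);w=np.array([u[1],-u[0]])
dd=a.mean(0)-b.mean(0); print('gap along case x (want 3)',dd@u,'lateral offset (want 0)',dd@w)
E
```

```text
[ 590.69367252 -304.38604672] 57.108031937328796 -9.231791294963537
[ 590.3364333  -309.09266315] 52.095478379437004 -8.813254026603103
gap along case x (want 3) 4.711552986924443 lateral offset (want 0) -0.2848271555211155
```

>>> send_rows(
  series=[
    {"ax": 0, "ay": 0, "az": 0, "dx": 0.1, "dy": 0, "dz": 1, "hand": 1},
    {"ax": 0, "ay": 0, "az": 0, "dx": 0.1, "dy": 0, "dz": 1.8, "hand": 1},
    {"ax": 0, "ay": 0, "az": 0, "dx": 0.1, "dy": 0, "dz": 2.4, "hand": 1},
    {"ax": 0, "ay": 0, "az": 0, "dx": 0.1, "dy": 0, "dz": 2.7, "hand": 1},
    {"ax": 0, "ay": 0, "az": 0, "dx": 0.1, "dy": 0, "dz": 2.7, "hand": 1},
    {"ax": 0, "ay": 0, "az": 0, "dx": 0.1, "dy": 0, "dz": 2.7, "hand": 1},
    {"ax": 0, "ay": 0, "az": 0, "dx": 0.1, "dy": 0, "dz": 2.7, "hand": 1},
  ],
)

```text
clock: 14.15
eef_pos: [583.3, -346.1, 3.1]
tool_rot: [-3.141, -0.001, 1.435]
force: [-1.8, 2.8, 1.9]
width: 54.2
gripper_force: 69.2
```

The floor now carries the pack. Release and rise.

>>> send_rows(
  series=[
    {"ax": 0, "ay": 0, "az": 0, "dx": 0, "dy": 0, "dz": 0, "hand": 0.2},
    {"ax": 0, "ay": 0, "az": 0, "dx": 0, "dy": 0, "dz": 0, "hand": 0.2},
    {"ax": 0, "ay": 0, "az": 0, "dx": 0, "dy": 0, "dz": 0, "hand": 0.2},
    {"ax": 0, "ay": 0, "az": 0, "dx": 0, "dy": 0, "dz": -3, "hand": 0.2},
    {"ax": 0, "ay": 0, "az": 0, "dx": 0, "dy": 0, "dz": -7, "hand": 0.2},
    {"ax": 0, "ay": 0, "az": 0, "dx": 0, "dy": 0, "dz": -12, "hand": 0.2},
    {"ax": 0, "ay": 0, "az": 0, "dx": 0, "dy": 0, "dz": -16, "hand": 0},
    {"ax": 0, "ay": 0, "az": 0, "dx": 0, "dy": 0, "dz": -16, "hand": 0},
    {"ax": 0, "ay": 0, "az": 0, "dx": 0, "dy": 0, "dz": -16, "hand": 0},
  ],
)

```text
clock: 15.05
eef_pos: [584.0, -346.9, 164.2]
tool_rot: [3.139, 0.001, 1.435]
force: [0.7, 0.2, -0.4]
width: 85.0
gripper_force: 0.0
```

```bash
python3 - <<'E'
from h import *
p,R=cmd(); p=p+R.apply([1,0,0])  # the +1 mm along tool x
p=p+R.apply([0,0,-160]); json.dump([list(p),list(R.as_rotvec())],open('cmd.json','w'))
s=read_state(); print(s['eef_pos'],p,s['force'])
d=save('wrist','bay2.png'); q=proj(d,[583.5,-347.3,33]).astype(int); print(q)
print(d['pixels'][q[1],q[0]])
im=d['pixels'].astype(int); m=((im[...,0]-im[...,2]>10)&(im.min(2)>100)).astype(np.uint8); k,l,s,c=cv2.connectedComponentsWithStats(m); i=l[q[1],q[0]]
g=np.argwhere(l==i)[:,::-1]; r=cv2.minAreaRect(np.array([onz(d,x,33)[:2] for x in g],np.float32)); print(s[i],r)
R=pose(1.492)
plan([([450,-347,150],R),([400,-347,100],R)])
plan([([400,-347,-1],R)])
plan([([400,-347,140],R)])
E
```

```text
[ 583.99521149 -346.85212849  164.19842987] [ 583.66236464 -346.35422653  163.013     ] [ 0.73301348  0.18586215 -0.42598839]
[254 180]
[120 118 107]
[ 233  149   42   61 2232] ((582.4818725585938, -345.91363525390625), (51.54115676879883, 33.47792434692383), 79.83474731445312)
{'ax': 0.0, 'ay': 0.0, 'az': -0.057, 'dx': -1.87, 'dy': -13.23, 'dz': 1.3} mm 134.24596828210522 deg 3.2658594322456924
{'ax': 0.0, 'ay': 0.0, 'az': -0.057, 'dx': -2.55, 'dy': -18.19, 'dz': 6.3} mm 194.1825429846875 deg 3.2658594322456924
{'ax': 0.0, 'ay': 0.0, 'az': 0.0, 'dx': -0.0, 'dy': 0.0, 'dz': 10.1} mm 101.0 deg 0.0
{'ax': 0.0, 'ay': 0.0, 'az': 0.0, 'dx': -0.0, 'dy': 0.0, 'dz': -14.1} mm 141.0 deg 0.0
```

Pack A's label sits where it should at height 33, so it's flat in the bay. Now the light pack.

>>> send_rows(
  series=[
    {"ax": 0, "ay": 0, "az": -0.057, "dx": -0.6, "dy": -4.5, "dz": 0.5, "hand": 0},
    {"ax": 0, "ay": 0, "az": -0.057, "dx": -1.2, "dy": -9, "dz": 1, "hand": 0},
    {"ax": 0, "ay": 0, "az": -0.057, "dx": -1.87, "dy": -13.23, "dz": 1.3, "hand": 0},
    {"ax": 0, "ay": 0, "az": -0.057, "dx": -2.55, "dy": -18.19, "dz": 3, "hand": 0},
    {"ax": 0, "ay": 0, "az": -0.057, "dx": -2.55, "dy": -18.19, "dz": 6.3, "hand": 0},
    {"ax": 0, "ay": 0, "az": -0.057, "dx": -2.55, "dy": -18.19, "dz": 6.3, "hand": 0},
    {"ax": 0, "ay": 0, "az": -0.057, "dx": -2.55, "dy": -18.19, "dz": 6.3, "hand": 0},
  ],
)

```text
clock: 15.8
eef_pos: [399.9, -346.6, 99.2]
tool_rot: [-3.14, -0.001, 1.492]
force: [0.3, -0.8, 0.1]
width: 85.3
gripper_force: 0.0
```

>>> send_rows(
  series=[
    {"ax": 0, "ay": 0, "az": 0, "dx": 0, "dy": 0, "dz": 4, "hand": 0},
    {"ax": 0, "ay": 0, "az": 0, "dx": 0, "dy": 0, "dz": 7, "hand": 0},
    {"ax": 0, "ay": 0, "az": 0, "dx": 0, "dy": 0, "dz": 9, "hand": 0},
    {"ax": 0, "ay": 0, "az": 0, "dx": 0, "dy": 0, "dz": 10.1, "hand": 0},
    {"ax": 0, "ay": 0, "az": 0, "dx": 0, "dy": 0, "dz": 10.1, "hand": 0},
    {"ax": 0, "ay": 0, "az": 0, "dx": 0, "dy": 0, "dz": 10.1, "hand": 0},
    {"ax": 0, "ay": 0, "az": 0, "dx": 0, "dy": 0, "dz": 10.1, "hand": 0},
  ],
)

```text
clock: 16.5
eef_pos: [400.6, -347.8, 0.1]
tool_rot: [3.14, 0.002, 1.492]
force: [-0.6, -0.9, 0.9]
width: 85.2
gripper_force: 0.0
```

>>> send_rows(
  series=[
    {"ax": 0, "ay": 0, "az": 0, "dx": 0, "dy": 0, "dz": 0, "hand": 1},
    {"ax": 0, "ay": 0, "az": 0, "dx": 0, "dy": 0, "dz": 0, "hand": 1},
    {"ax": 0, "ay": 0, "az": 0, "dx": 0, "dy": 0, "dz": 0, "hand": 1},
    {"ax": 0, "ay": 0, "az": 0, "dx": 0, "dy": 0, "dz": 0, "hand": 1},
    {"ax": 0, "ay": 0, "az": 0, "dx": 0, "dy": 0, "dz": 0, "hand": 1},
    {"ax": 0, "ay": 0, "az": 0, "dx": 0, "dy": 0, "dz": 0, "hand": 1},
  ],
)

```text
clock: 17.1
eef_pos: [400.2, -347.3, -0.1]
tool_rot: [3.14, 0.0, 1.492]
force: [-0.2, 1.0, 5.8]
width: 53.8
gripper_force: 63.6
```

>>> send_rows(
  series=[
    {"ax": 0, "ay": 0, "az": 0, "dx": 0, "dy": 0, "dz": -3, "hand": 1},
    {"ax": 0, "ay": 0, "az": 0, "dx": 0, "dy": 0, "dz": -7, "hand": 1},
    {"ax": 0, "ay": 0, "az": 0, "dx": 0, "dy": 0, "dz": -11, "hand": 1},
    {"ax": 0, "ay": 0, "az": 0, "dx": 0, "dy": 0, "dz": -14.1, "hand": 1},
    {"ax": 0, "ay": 0, "az": 0, "dx": 0, "dy": 0, "dz": -14.1, "hand": 1},
    {"ax": 0, "ay": 0, "az": 0, "dx": 0, "dy": 0, "dz": -14.1, "hand": 1},
    {"ax": 0, "ay": 0, "az": 0, "dx": 0, "dy": 0, "dz": -14.1, "hand": 1},
  ],
)

```text
clock: 17.8
eef_pos: [399.3, -346.0, 138.9]
tool_rot: [-3.14, -0.002, 1.492]
force: [0.1, 0.0, -2.6]
width: 54.2
gripper_force: 64.1
```

```bash
python3 - <<'E'
from h import *
s=read_state(); print(s['force'],s['eef_pos'],cmd()[0])
# where the label sits in the tool frame, to compare with pack A's at the bay
d=get_image('wrist'); p=s['eef_pos']; z=p[2]+30.5
def lab(d,z):
    im=d['pixels'].astype(int)
    m=((im[...,0]-im[...,2]>10)&(im.min(2)>90)).astype(np.uint8); m[:180]=0
    m=cv2.morphologyEx(m,cv2.MORPH_OPEN,np.ones((3,3)))
    k,l,st,c=cv2.connectedComponentsWithStats(m); i=1+np.argmax(st[1:,4])
    g=np.argwhere(l==i)[:,::-1]; return cv2.minAreaRect(np.array([onz(d,x,z)[:2] for x in g],np.float32)),st[i]
r,st=lab(d,z); R=Ro.from_euler('xyz',s['tool_rot']); print(r,st,'in tool',R.inv().apply(np.array([*r[0],z])-p),np.degrees(s['tool_rot'][2]))
e=dict(np.load('pics/bay.png.npz')); pA=np.array([584.15,-348.56,31.87]); r,st=lab(e,62.4); R=Ro.from_euler('xyz',[3.139,.0017,1.4347]); print('A',r,st,R.inv().apply(np.array([*r[0],62.4])-pA))
R=pose(1.435)
plan([([583.6,-346.4,140],R)])
plan([([583.6,-346.4,45],R)])
plan([([583.6,-346.4,33],R)])
E
```

```text
[ 0.06044426  0.02315556 -2.62165191] [ 399.29829931 -346.02016262  138.8990872 ] [ 399.98479188 -346.99396575  140.013     ]
((398.6420593261719, -344.9457702636719), (51.328514099121094, 33.55324935913086), 85.89689636230469) [  207   221    95   122 10624] in tool [  1.07306732  -0.78730024 -30.49694501] 85.48474646301109
A ((654.6912231445312, -351.2168884277344), (42.57339859008789, 78.02690887451172), 9.949153900146484) [  391   180   121   162 11649] [  6.88656036  70.32836673 -30.35951643]
{'ax': 0.0, 'ay': 0.0, 'az': 0.057, 'dx': 1.5, 'dy': 18.3, 'dz': 0.0} mm 183.61372497719228 deg 3.2658594322456924
{'ax': 0.0, 'ay': 0.0, 'az': 0.0, 'dx': 0.0, 'dy': -0.0, 'dz': 9.5} mm 95.0 deg 0.0
{'ax': 0.0, 'ay': 0.0, 'az': 0.0, 'dx': 0.0, 'dy': -0.0, 'dz': 1.2} mm 12.0 deg 0.0
```

>>> send_rows(
  series=[
    {"ax": 0, "ay": 0, "az": 0.057, "dx": 0.4, "dy": 4, "dz": 0, "hand": 1},
    {"ax": 0, "ay": 0, "az": 0.057, "dx": 0.7, "dy": 8, "dz": 0, "hand": 1},
    {"ax": 0, "ay": 0, "az": 0.057, "dx": 1, "dy": 12, "dz": 0, "hand": 1},
    {"ax": 0, "ay": 0, "az": 0.057, "dx": 1.3, "dy": 16, "dz": 0, "hand": 1},
    {"ax": 0, "ay": 0, "az": 0.057, "dx": 1.5, "dy": 18.3, "dz": 0, "hand": 1},
    {"ax": 0, "ay": 0, "az": 0.057, "dx": 1.5, "dy": 18.3, "dz": 0, "hand": 1},
    {"ax": 0, "ay": 0, "az": 0.057, "dx": 1.5, "dy": 18.3, "dz": 0, "hand": 1},
    {"ax": 0, "ay": 0, "az": 0.057, "dx": 1.5, "dy": 18.3, "dz": 0, "hand": 1},
  ],
)

```text
clock: 18.65
eef_pos: [581.3, -347.0, 139.1]
tool_rot: [-3.139, -0.0, 1.433]
force: [0.3, 0.7, -2.6]
width: 54.3
gripper_force: 64.2
```

>>> send_rows(
  series=[
    {"ax": 0, "ay": 0, "az": 0, "dx": 0, "dy": 0, "dz": 3, "hand": 1},
    {"ax": 0, "ay": 0, "az": 0, "dx": 0, "dy": 0, "dz": 6, "hand": 1},
    {"ax": 0, "ay": 0, "az": 0, "dx": 0, "dy": 0, "dz": 8.5, "hand": 1},
    {"ax": 0, "ay": 0, "az": 0, "dx": 0, "dy": 0, "dz": 9.5, "hand": 1},
    {"ax": 0, "ay": 0, "az": 0, "dx": 0, "dy": 0, "dz": 9.5, "hand": 1},
    {"ax": 0, "ay": 0, "az": 0, "dx": 0, "dy": 0, "dz": 9.5, "hand": 1},
    {"ax": 0, "ay": 0, "az": 0, "dx": 0, "dy": 0, "dz": 9.5, "hand": 1},
  ],
)

```text
clock: 19.35
eef_pos: [584.0, -347.5, 46.7]
tool_rot: [3.139, 0.001, 1.435]
force: [0.3, 0.6, -0.3]
width: 54.0
gripper_force: 64.1
```

```bash
python3 - <<'E'
from h import *
s=read_state(); print(s['force'],s['eef_pos'])
save('wrist','bay3.png')
e=dict(np.load('pics/bay.png.npz')); pA=np.array([584.15,-348.56,31.87]);R=Ro.from_euler('xyz',[3.139,.0017,1.4347])
P=onz(e,(330/2.4+120,340/2.4+140),62.4); print('A label in tool',R.inv().apply(P-pA))
E
```

```text
[ 0.30659928  0.58650161 -0.27804564] [ 583.99199996 -347.50328478   46.71998042]
A label in tool [  2.50807402   0.35607277 -30.53348729]
```

>>> send_rows(
  series=[
    {"ax": 0, "ay": 0, "az": 0, "dx": 0.1, "dy": 0, "dz": 0.5, "hand": 1},
    {"ax": 0, "ay": 0, "az": 0, "dx": 0.1, "dy": 0, "dz": 0.9, "hand": 1},
    {"ax": 0, "ay": 0, "az": 0, "dx": 0.1, "dy": 0, "dz": 1.2, "hand": 1},
    {"ax": 0, "ay": 0, "az": 0, "dx": 0.1, "dy": 0, "dz": 1.2, "hand": 1},
    {"ax": 0, "ay": 0, "az": 0, "dx": 0.1, "dy": 0, "dz": 1.2, "hand": 1},
    {"ax": 0, "ay": 0, "az": 0, "dx": 0.1, "dy": 0, "dz": 1.2, "hand": 1},
  ],
)

```text
clock: 20.0
eef_pos: [583.5, -345.4, 32.9]
tool_rot: [-3.142, -0.0, 1.435]
force: [-0.0, 1.0, 0.3]
width: 54.0
gripper_force: 64.4
```

>>> send_rows(
  series=[
    {"ax": 0, "ay": 0, "az": 0, "dx": 0, "dy": 0, "dz": 0.05, "hand": 1},
    {"ax": 0, "ay": 0, "az": 0, "dx": 0, "dy": 0, "dz": 0.05, "hand": 0.25},
    {"ax": 0, "ay": 0, "az": 0, "dx": 0, "dy": 0, "dz": 0.05, "hand": 0.25},
    {"ax": 0, "ay": 0, "az": 0, "dx": 0, "dy": 0, "dz": 0.05, "hand": 0.25},
    {"ax": 0, "ay": 0, "az": 0, "dx": 0, "dy": 0, "dz": -3, "hand": 0.25},
    {"ax": 0, "ay": 0, "az": 0, "dx": 0, "dy": 0, "dz": -8, "hand": 0.2},
    {"ax": 0, "ay": 0, "az": 0, "dx": 0, "dy": 0, "dz": -13, "hand": 0},
    {"ax": 0, "ay": 0, "az": 0, "dx": 0, "dy": 0, "dz": -18, "hand": 0},
    {"ax": 0, "ay": 0, "az": 0, "dx": 0, "dy": 0, "dz": -18, "hand": 0},
    {"ax": 0, "ay": 0, "az": 0, "dx": 0, "dy": 0, "dz": -18, "hand": 0},
  ],
)

```text
clock: 21.0
eef_pos: [584.0, -346.0, 214.4]
tool_rot: [3.139, 0.001, 1.435]
force: [-0.8, 0.2, -0.8]
width: 85.7
gripper_force: 0.0
```

```bash
python3 - <<'E'
from h import *
p,R=cmd(); p=p+R.apply([1,0,-180]); json.dump([list(p),list(R.as_rotvec())],open('cmd.json','w'))
s=read_state(); print(s['eef_pos'],p,s['force'])
d=save('wrist','stack.png'); q=proj(d,[583.5,-347.3,63]); print(q)
x,y=q.astype(int)
cv2.imwrite('pics/stack_c.png',cv2.resize(d['pixels'][max(0,y-110):y+150,x-150:x+150,::-1],None,fx=2,fy=2,interpolation=cv2.INTER_CUBIC)); print(max(0,y-110),x-150)
E
```

```text
[ 583.95707117 -345.98411893  214.35871097] [ 583.73307651 -345.45452503  213.013     ] [-0.76593975  0.1745672  -0.77607823]
[254.72901883 176.17635607]
66 104
```

View pics/stack_c.png

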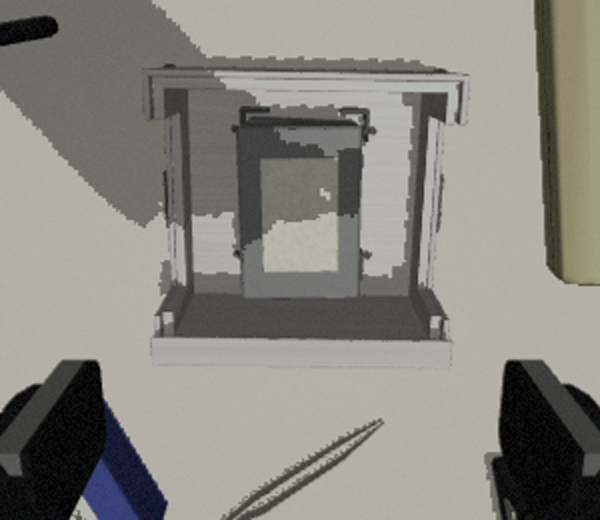

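The stack picture shows pack B squarely on pack A inside the bay. The lip strip is at crop rows 338–366, columns 152–451, and the +x wall's outer top corners are at (145,70) and (468,75). I've used the ten views, so the rest goes by measurement. I'll refine the case pose and plan the trip to the lid.

```bash
python3 - <<'E'
from h import *
d=dict(np.load('pics/stack.png.npz'))
f=lambda x,y,z: onz(d,(x/2-.25+104,y/2-.25+66),z)[:2]
n=np.linalg.norm
for nm,a,b,off in [('wall out',f(145,70,71),f(468,75,71),65),('lip out',f(152,366,79),f(451,366,79),-65),('lip in',f(152,338,79),f(451,340,79),-51)]:
    v=b-a; th=np.arctan2(v[1],v[0])+np.pi/2; print(nm,n(v),np.degrees(th),'centre',(a+b)/2-off*np.array([np.cos(np.radians(81.8)),np.sin(np.radians(81.8))]))
P=[f(260,157,63),f(337,157,63),f(264,272,63),f(339,272,63)]; print('label',np.mean(P,0))
# lid in first wrist picture: corners crop/5+(245,75)
e=dict(np.load('pics/wlid.png.npz'))
g=lambda x,y,z: onz(e,(x/5-.4+245,y/5-.4+75),z)
# tongue edge bottom z~2, top edge (underside +5mm thick) z ~ 119 sin28+4.4
zt=119*np.sin(np.radians(28))+5*np.cos(np.radians(28))
BL,BR,TL,TR=g(101,445,2.6),g(470,405,2.6),g(68,148,zt),g(497,87,zt)
print(BL,BR,n(BR-BL),TL,TR,n(TR-TL),n(TL-BL),n(TR-BR))
hl,hr=g(185,320,75),g(415,300,75); print('handle',hl,hr,n(hr-hl))
plan([([520,-200,400],pose(1.0)),])
plan([([540,60,400],pose(0.5)),])
plan([([500,225,330],pose(0.1)),])
E
```

```text
wall out 132.75909716673385 81.35101701597728 centre [ 584.91561457 -347.8230899 ]
lip out 135.46256768393854 82.15114843388736 centre [ 583.93234078 -346.07015222]
lip in 133.8135915641989 81.741797806671 centre [ 583.76200944 -346.798923  ]
label [ 582.95705212 -344.92650295]
[473.75581102 218.13513076   2.6       ] [597.56811244 232.1482131    2.6       ] 124.60277869718371 [461.67957395 317.25145292  60.28185394] [584.2424856  334.41331318  60.28185394] 123.75862296561611 115.31295283743009 118.16479720509598
handle [495.55530474 269.72019192  75.        ] [561.47443861 275.60985305  75.        ] 66.18172193895677
{'ax': 0.0, 'ay': -0.0, 'az': 0.435, 'dx': 13.55, 'dy': -8.28, 'dz': -18.7} mm 245.32649673445388 deg 24.92366408819081
{'ax': 0.0, 'ay': -0.0, 'az': 0.5, 'dx': 22.96, 'dy': -12.37, 'dz': 0.0} mm 260.8023197749591 deg 28.64788975654116
{'ax': -0.0, 'ay': -0.0, 'az': 0.4, 'dx': 4.4, 'dy': -16.39, 'dz': 7.0} mm 183.57344579214066 deg 22.918311805232932
```

```bash
cat >> h.py <<'E'
def lidR(az,tilt): # lid frame: x at azimuth az (deg), -x edge down by tilt (deg)
    return Ro.from_euler('z',az,degrees=True)*Ro.from_euler('y',-tilt,degrees=True)
M=Ro.from_matrix(np.array([[0,-1,0],[-1,0,0],[0,0,-1.]]).T) # tool x=-lid y, y=-lid x, z=-lid z
def grasp(C,az,tilt,h):
    L=lidR(az,tilt); return np.array(C)+L.apply([0,0,h]), L*M
E
rm -f x; python3 - <<'E'
from h import *
p,R=cmd(); print(p,R.as_euler('xyz'))
# the three planned legs above were committed in the file; restore the real commanded pose
json.dump([[583.733,-345.455,213.013],list(pose(1.435).as_rotvec())],open('cmd.json','w'))
plan([([520,-200,400],pose(1.0)),])
plan([([540,60,400],pose(0.5)),])
C=[529,277.5,28]
g,R=grasp(C,97.2,28,122); print('pre',g)
plan([(g+[0,0,60],R)])
plan([(g,R)])
print(read_state()['qpos'])
E
```

```text
[500.03848404 224.97508925 330.013     ] [-3.14159265  0.          0.1       ]
{'ax': 0.0, 'ay': -0.0, 'az': 0.435, 'dx': 13.55, 'dy': -8.28, 'dz': -18.7} mm 245.32649673445388 deg 24.92366408819081
{'ax': 0.0, 'ay': -0.0, 'az': 0.5, 'dx': 22.96, 'dy': -12.37, 'dz': 0.0} mm 260.8023197749591 deg 28.64788975654116
pre [536.17852746 220.67610401 135.71960633]
{'ax': 0.483, 'ay': 0.091, 'az': 0.367, 'dx': 7.37, 'dy': -14.28, 'dz': 20.43} mm 259.92695127670004 deg 35.14520499938887
{'ax': 0.0, 'ay': 0.0, 'az': -0.0, 'dx': -0.0, 'dy': 2.82, 'dz': 5.3} mm 60.03532293575175 deg 0.0
[ 0.07884885  0.82023681  0.810945    1.46425147 -0.62744606  1.12900698
  0.86659681]
```

>>> send_rows(
  series=[
    {"ax": 0, "ay": 0, "az": 0.1, "dx": 0, "dy": 0, "dz": -5, "hand": 0},
    {"ax": 0, "ay": 0, "az": 0.2, "dx": 0, "dy": 0, "dz": -10, "hand": 0},
    {"ax": 0, "ay": 0, "az": 0.3, "dx": 3, "dy": -2, "dz": -14, "hand": 0},
    {"ax": 0, "ay": 0, "az": 0.435, "dx": 6.5, "dy": -4, "dz": -17, "hand": 0},
    {"ax": 0, "ay": 0, "az": 0.435, "dx": 10, "dy": -6.3, "dz": -18.7, "hand": 0},
    {"ax": 0, "ay": 0, "az": 0.435, "dx": 13.55, "dy": -8.28, "dz": -18.7, "hand": 0},
  ],
)

```text
clock: 21.65
eef_pos: [519.3, -199.4, 400.5]
tool_rot: [3.141, 0.0, 0.999]
force: [0.9, 0.7, 0.1]
width: 85.5
gripper_force: 0.0
```

>>> send_rows(
  series=[
    {"ax": 0, "ay": 0, "az": 0.1, "dx": 4, "dy": -2.2, "dz": 0, "hand": 0},
    {"ax": 0, "ay": 0, "az": 0.2, "dx": 8, "dy": -4.4, "dz": 0, "hand": 0},
    {"ax": 0, "ay": 0, "az": 0.3, "dx": 12, "dy": -6.5, "dz": 0, "hand": 0},
    {"ax": 0, "ay": 0, "az": 0.4, "dx": 16, "dy": -8.6, "dz": 0, "hand": 0},
    {"ax": 0, "ay": 0, "az": 0.5, "dx": 20, "dy": -10.8, "dz": 0, "hand": 0},
    {"ax": 0, "ay": 0, "az": 0.5, "dx": 22.96, "dy": -12.37, "dz": 0, "hand": 0},
    {"ax": 0, "ay": 0, "az": 0.5, "dx": 22.96, "dy": -12.37, "dz": 0, "hand": 0},
  ],
)

```text
clock: 22.35
eef_pos: [539.9, 67.1, 396.9]
tool_rot: [-3.139, 0.004, 0.51]
force: [0.6, 0.6, 0.6]
width: 85.5
gripper_force: 0.0
```

>>> send_rows(
  series=[
    {"ax": 0.1, "ay": 0.02, "az": 0.073, "dx": 1.5, "dy": -3, "dz": 2, "hand": 0},
    {"ax": 0.2, "ay": 0.04, "az": 0.147, "dx": 3, "dy": -6, "dz": 6, "hand": 0},
    {"ax": 0.3, "ay": 0.06, "az": 0.22, "dx": 4.5, "dy": -9, "dz": 10, "hand": 0},
    {"ax": 0.4, "ay": 0.08, "az": 0.293, "dx": 6, "dy": -12, "dz": 14, "hand": 0},
    {"ax": 0.483, "ay": 0.091, "az": 0.367, "dx": 7.37, "dy": -14.28, "dz": 17.5, "hand": 0},
    {"ax": 0.483, "ay": 0.091, "az": 0.367, "dx": 7.37, "dy": -14.28, "dz": 20.43, "hand": 0},
    {"ax": 0.483, "ay": 0.091, "az": 0.367, "dx": 7.37, "dy": -14.28, "dz": 20.43, "hand": 0},
    {"ax": 0.483, "ay": 0.091, "az": 0.367, "dx": 7.37, "dy": -14.28, "dz": 20.43, "hand": 0},
    {"ax": 0.483, "ay": 0.091, "az": 0.367, "dx": 7.37, "dy": -14.28, "dz": 20.43, "hand": 0},
  ],
)

```text
clock: 23.25
eef_pos: [537.6, 219.3, 197.0]
tool_rot: [-2.654, -0.002, 0.124]
force: [-0.3, 0.5, 0.0]
width: 85.3
gripper_force: 0.0
```

```bash
python3 - <<'E'
from h import *
s=read_state(); print(s['eef_pos'],s['tool_rot'],s['qpos'],s['force'])
C=[529,277.5,28]; g,R=grasp(C,97.2,28,122); print(g+[0,0,60],R.as_euler('xyz'))
d=save('wrist','wl2.png')
L=lidR(97.2,28)
for q in [(0,-35,39),(0,35,39),(-59.5,0,0),(59.5,0,5),(59.5,62.5,5)]: print(q,proj(d,np.array(C)+L.apply(q)).round(1))
m=(d['pixels'].max(2)<45).astype(np.uint8); m[255:]=0
k,l,st,c=cv2.connectedComponentsWithStats(m)
for i in range(1,k):
    if st[i,4]>150: print(st[i],c[i], cv2.minAreaRect(np.argwhere(l==i)[:,::-1].astype(np.float32)))
E
```

```text
[537.56396826 219.32099507 197.02511559] [-2.65425623e+00 -2.23042507e-03  1.23570665e-01] [-0.62128505  0.72448574  0.77058914  1.86127829 -1.09957715  1.16874041
 -0.71402383] [-0.25877189  0.49355817  0.04349906]
[536.17852746 220.67610401 195.71960633] [-2.65290046  0.          0.12566371]
(0, -35, 39) [286.4 138.9]
(0, 35, 39) [284.4 217.9]
(-59.5, 0, 0) [342.9 169.8]
(59.5, 0, 5) [220.1 171.1]
(59.5, 62.5, 5) [221.9 231.6]
[ 274  126   21   90 1381] [285.30123099 170.21650978] ((284.00067138671875, 170.45001220703125), (19.240894317626953, 89.1766128540039), 0.8184553980827332)
[  14  129  168  112 9415] [ 76.17259692 174.80116835] ((97.88109588623047, 189.5657501220703), (160.9528350830078, 111.41268157958984), 3.674499750137329)
```

```bash
python3 - <<'E'
from h import *
d=dict(np.load('pics/wl2.png.npz')); m=d['pixels'].max(2)<45
for r in range(124,220,6):
    c=np.flatnonzero(m[r,265:305])+265; print(r,(c.min(),c.max(),c.mean().round(1)) if len(c) else None)
C=[529,277.5,28];L=lidR(97.2,28)
for y in(-35,-12,12,35): print(y,[proj(d,np.array(C)+L.apply((x,y,39))).round(1) for x in(-6,6)],[proj(d,np.array(C)+L.apply((x,y,19))).round(1) for x in(-6,6)])
g=d['pixels'].mean(2).astype(int)
for r in (120,170,225): print(r,g[r,195:365:2])
for c in (250,320): print(c,g[80:250:2,c])
E
```

```text
124 None
130 (np.int64(281), np.int64(294), np.float64(287.5))
136 (np.int64(275), np.int64(294), np.float64(284.5))
142 (np.int64(275), np.int64(294), np.float64(284.5))
148 (np.int64(280), np.int64(293), np.float64(286.5))
154 (np.int64(280), np.int64(293), np.float64(286.5))
160 (np.int64(280), np.int64(293), np.float64(286.5))
166 (np.int64(280), np.int64(293), np.float64(286.5))
172 (np.int64(279), np.int64(292), np.float64(285.5))
178 (np.int64(279), np.int64(292), np.float64(285.5))
184 (np.int64(279), np.int64(292), np.float64(285.5))
190 (np.int64(279), np.int64(292), np.float64(285.5))
196 (np.int64(277), np.int64(292), np.float64(284.5))
202 (np.int64(274), np.int64(292), np.float64(283.0))
208 (np.int64(278), np.int64(292), np.float64(285.0))
214 (np.int64(280), np.int64(291), np.float64(285.5))
-35 [array([293.6, 138.9]), array([279.2, 138.9])] [array([291., 136.]), array([277.6, 136. ])]
-12 [array([292.7, 166. ]), array([278.6, 166.1])] [array([290.3, 161.5]), array([277.1, 161.5])]
12 [array([291.9, 193.1]), array([278.1, 193.1])] [array([289.6, 187. ]), array([276.6,
[... 1156 characters left out ...]

250 [185 184 186 184 184 186 184 184 185 185 186 184 179 183 184 185 185 184
 183 183 182 184 183 182 184 182 182 181 183 182 181 182 183 182 181 182
 181 180 181 179 180 180 181 180 181 180 178 180 180 180 178 179 180 179
 179 181 178 178 178 179 178 178 178 177 179 178 178 177 177 178 180 180
 178 179 179 172 185 186 186 185 185 186 186 187 187]
320 [183 184 184 184 185 182 184 185 184 184 184 186 178 182 181 181 182 181
 182 182 180 179 180 181 182 179 185 184 184 183 184 184 184 183 183 183
 181 184 182 184 180 180 180 179 179 177 179 178 179 180 180 178 180 134
 117 117 114 116 115 114 113 112 115 115 112 114 115 115 114 116 119 179
 180 179 179 169 185 186 184 186 185 185 185 186 185]
```

```bash
python3 - <<'E'
from h import *
d=dict(np.load('pics/wl2.png.npz'))
C=np.array([529,277.5,28.]);L=lidR(97.2,28)
for x in(30,-35): print([proj(d,C+L.apply((x,y,5))).round(1) for y in(-62.5,62.5)])
C=C+L.apply([-0.7,0.3,0]); print(C)
g,R=grasp([529,277.5,28],97.2,28,122); g=g+[0,0,60]
json.dump([list(g),list(R.as_rotvec())],open('cmd.json','w'))
plan([(grasp(C,97.2,28,100)[0],R),(grasp(C,97.2,28,35)[0],R)])
plan([(grasp(C,97.2,28,12)[0],R)])
E
```

```text
[array([250.6, 103.7]), array([251.1, 231.5])]
[array([322.3, 103.6]), array([315.5, 231.4])]
[528.77982946 276.84921033  27.67136991]
{'ax': 0.0, 'ay': 0.0, 'az': -0.0, 'dx': -0.03, 'dy': 2.89, 'dz': 7.5} mm 80.37599144023046 deg 0.0
{'ax': 0.0, 'ay': 0.0, 'az': -0.0, 'dx': -0.03, 'dy': 2.89, 'dz': 14.0} mm 142.95208987629388 deg 0.0
{'ax': 0.0, 'ay': 0.0, 'az': -0.0, 'dx': 0.0, 'dy': -0.0, 'dz': 2.3} mm 23.0 deg 0.0
```

>>> send_rows(
  series=[
    {"ax": 0, "ay": 0, "az": 0, "dx": -0.03, "dy": 1.5, "dz": 4, "hand": 0},
    {"ax": 0, "ay": 0, "az": 0, "dx": -0.03, "dy": 2.89, "dz": 7.5, "hand": 0},
    {"ax": 0, "ay": 0, "az": 0, "dx": -0.03, "dy": 2.89, "dz": 10, "hand": 0},
    {"ax": 0, "ay": 0, "az": 0, "dx": -0.03, "dy": 2.89, "dz": 12.5, "hand": 0},
    {"ax": 0, "ay": 0, "az": 0, "dx": -0.03, "dy": 2.89, "dz": 14, "hand": 0},
    {"ax": 0, "ay": 0, "az": 0, "dx": -0.03, "dy": 2.89, "dz": 14, "hand": 0},
    {"ax": 0, "ay": 0, "az": 0, "dx": -0.03, "dy": 2.89, "dz": 14, "hand": 0},
    {"ax": 0, "ay": 0, "az": 0, "dx": -0.03, "dy": 2.89, "dz": 14, "hand": 0},
  ],
)

```text
clock: 24.1
eef_pos: [532.0, 259.6, 59.5]
tool_rot: [-2.654, -0.002, 0.125]
force: [0.2, 0.3, -0.8]
width: 85.3
gripper_force: 0.0
```

```bash
python3 - <<'E'
from h import *
s=read_state(); print(s['eef_pos'],s['tool_rot'],s['qpos'],s['force'])
C=np.array([528.8,276.85,27.67]);g,R=grasp(C,97.2,28,35); print(g,R.as_euler('xyz'))
d=save('wrist','wl3.png'); m=d['pixels'].max(2)<45
L=lidR(97.2,28)
print([[proj(d,C+L.apply((x,y,39))).round(1) for x in(-6,6)] for y in (-33,0)])
for r in range(120,300,12):
    c=np.flatnonzero(m[r,200:340])+200; print(r,(c.min(),c.max(),len(c)) if len(c) else None)
E
```

```text
[531.98047693 259.62816645  59.49256536] [-2.65433227e+00 -1.82234174e-03  1.24626056e-01] [-0.31592202  0.82337247  0.14395494  1.91780228 -1.09613737  0.67586777
 -0.69411939] [ 0.21104399  0.2790168  -0.83508107]
[530.85941362 260.54806262  58.57316575] [-2.65290046  0.          0.12566371]
[[array([265.6, 185.1]), array([237.7, 185.1])], [array([265. , 254.7]), array([238.7, 254.7])]]
120 None
132 None
144 None
156 (np.int64(245), np.int64(271), 27)
168 (np.int64(235), np.int64(271), 37)
180 (np.int64(235), np.int64(271), 37)
192 (np.int64(240), np.int64(265), 26)
204 (np.int64(240), np.int64(265), 26)
216 (np.int64(241), np.int64(265), 25)
228 (np.int64(240), np.int64(265), 26)
240 (np.int64(240), np.int64(265), 26)
252 (np.int64(241), np.int64(265), 25)
264 (np.int64(241), np.int64(265), 25)
276 (np.int64(237), np.int64(270), 34)
288 (np.int64(241), np.int64(269), 29)
```

The bar is centred between the fingers, so descend and close.

>>> send_rows(
  series=[
    {"ax": 0, "ay": 0, "az": 0, "dx": 0, "dy": 0, "dz": 1.2, "hand": 0},
    {"ax": 0, "ay": 0, "az": 0, "dx": 0, "dy": 0, "dz": 2.3, "hand": 0},
    {"ax": 0, "ay": 0, "az": 0, "dx": 0, "dy": 0, "dz": 2.3, "hand": 0},
    {"ax": 0, "ay": 0, "az": 0, "dx": 0, "dy": 0, "dz": 2.3, "hand": 0.5},
    {"ax": 0, "ay": 0, "az": 0, "dx": 0, "dy": 0, "dz": 2.3, "hand": 1},
    {"ax": 0, "ay": 0, "az": 0, "dx": 0, "dy": 0, "dz": 2.3, "hand": 1},
    {"ax": 0, "ay": 0, "az": 0, "dx": 0, "dy": 0, "dz": 2.3, "hand": 1},
    {"ax": 0, "ay": 0, "az": 0, "dx": 0, "dy": 0, "dz": 2.3, "hand": 1},
    {"ax": 0, "ay": 0, "az": 0, "dx": 0, "dy": 0, "dz": 2.3, "hand": 1},
    {"ax": 0, "ay": 0, "az": 0, "dx": 0, "dy": 0, "dz": 2.3, "hand": 1},
  ],
)

```text
clock: 25.15
eef_pos: [529.5, 271.2, 38.7]
tool_rot: [-2.653, 0.0, 0.125]
force: [-0.5, -0.5, 4.6]
width: 10.9
gripper_force: 60.4
```

```bash
python3 - <<'E'
from h import *
s=read_state(); print(s['eef_pos'],s['tool_rot'],s['qpos'],s['force'],s['width'],s['gripper_force'],cmd()[0])
p,R=cmd()
plan([(p+[0,0,50],R),(p+[0,0,290],R)])
E
```

```text
[529.49726518 271.15670655  38.65616819] [-2.65253569e+00  1.11093141e-04  1.25394487e-01] [-0.28118566  0.85543869  0.05843297  1.91736604 -1.09544841  0.60407855
 -0.6949172 ] [-0.50799874 -0.51893226  4.61538334] 10.86191216890591 60.43130099773407 [529.488061   271.24298044  38.23142053]
{'ax': 0.0, 'ay': 0.0, 'az': 0.0, 'dx': 0.0, 'dy': -2.35, 'dz': -4.41} mm 49.97059135131383 deg 0.0
{'ax': 0.0, 'ay': 0.0, 'az': 0.0, 'dx': 0.0, 'dy': -13.61, 'dz': -25.61} mm 290.01796496079345 deg 0.0
```

>>> send_rows(
  series=[
    {"ax": 0, "ay": 0, "az": 0, "dx": 0, "dy": -0.94, "dz": -1.77, "hand": 1},
    {"ax": 0, "ay": 0, "az": 0, "dx": 0, "dy": -2.35, "dz": -4.41, "hand": 1},
    {"ax": 0, "ay": 0, "az": 0, "dx": 0, "dy": -4.2, "dz": -7.9, "hand": 1},
    {"ax": 0, "ay": 0, "az": 0, "dx": 0, "dy": -6.1, "dz": -11.5, "hand": 1},
    {"ax": 0, "ay": 0, "az": 0, "dx": 0, "dy": -8, "dz": -15.05, "hand": 1},
    {"ax": 0, "ay": 0, "az": 0, "dx": 0, "dy": -9.9, "dz": -18.6, "hand": 1},
    {"ax": 0, "ay": 0, "az": 0, "dx": 0, "dy": -11.8, "dz": -22.2, "hand": 1},
    {"ax": 0, "ay": 0, "az": 0, "dx": 0, "dy": -13.61, "dz": -25.61, "hand": 1},
    {"ax": 0, "ay": 0, "az": 0, "dx": 0, "dy": -13.61, "dz": -25.61, "hand": 1},
    {"ax": 0, "ay": 0, "az": 0, "dx": 0, "dy": -13.61, "dz": -25.61, "hand": 1},
  ],
)

```text
clock: 26.15
eef_pos: [529.2, 270.9, 328.0]
tool_rot: [-2.654, 0.0, 0.126]
force: [-0.4, -0.1, -3.2]
width: 10.9
gripper_force: 59.4
```

```bash
python3 - <<'E'
from h import *
s=read_state(); print(s['eef_pos'],s['tool_rot'],s['qpos'],s['force'],s['width'],cmd()[0])
d=save('wrist','wl4.png'); t=s['tool_rot']; R=Ro.from_euler('xyz',t); p=s['eef_pos']
L=R*M.inv(); C=p-L.apply([0,0,12]); print('lid tilt axes',L.as_matrix()[:,0],L.as_matrix()[:,2])
g=d['pixels'].mean(2).astype(int)
for q in [(0,-35,39),(59.5,-62.5,5),(-59.5,-62.5,3),(30,-62.5,5),(-35,-62.5,5)]: print(q,proj(d,C+L.apply(q)).round(1))
for c in(200,300): print(c,g[60:200:2,c])
for r in(180,200): print(r,g[r,80:440:4])
lev=lidR(97.2,12)*M
plan([([530,271,328],lev)])
E
```

```text
[529.18267461 270.92799606 327.95283918] [-2.65357057e+00  2.46407871e-04  1.25940111e-01] [-0.44937728  0.45273256  0.30642573  1.70512077 -0.71117802  1.09705312
 -1.25256272] [-0.42747773 -0.08804251 -3.17153712] 10.879815178298438 [529.49589431 271.18097342 328.24937875]
lid tilt axes [-0.11082967  0.87628109  0.46887977] [ 0.05911072 -0.46513893  0.88326196]
(0, -35, 39) [252.4 195. ]
(59.5, -62.5, 5) [115.2 111.3]
(-59.5, -62.5, 3) [388.5 111. ]
(30, -62.5, 5) [183.4 111.2]
(-35, -62.5, 5) [333.7 111.2]
200 [121 124 122 119 119 123 124 123 121 120 122 123 125 122 120 121 123 124
  84 123 124 121 124 123 122 182 202 203 202 203 202 203 204 203 205 204
 204 203 205 171 197 197 198 196 198 199 197 198 198 197 198 198 198 197
 197 198 197 198 197 196 196 197 196 195 196 195 196 196 194 195]
300 [198 198 198 197 197 199 200 199 199 201 200 200 200 201 200 200 199 201
 200 200 200 201 199 201 201 189 198 198 197 197 198 199 199 198 199 199
 201 199 201 155 193 192 192 192 194 193 193 195 193 195 195 194 195 193
 194 195 194 195 194 194 192 192 193 194 193 194 192 193 192 193]
180 [120 123 121 122 123 121 124 123 123 122 119 122 201 201 198 203 200 203
 193 200 202 198 200 200 198 197 201 197 198 202 196 193 198 195 201 197
 196 196 193  33  32  25  19   6  17   5  25  20  19  17 131 131 131 195
 194 192 195 194 197 195 193 174 200 199 198 195 194 192 193 191 195 189
 187 190 189 195 130 127 129 131 128 128 129 130 127 130 131 131 126 127]
200 [ 49  47  54  48  53  47  52 112 131 131 118 112 120 200 199 200 200 200
 202 199 203 198 197 195 197 198 198 198 199 199 195 192 196 193 204 197
 196 195 194 195  32  38  34  32  32  35  27  28 124 127 132 134 131 129
 195 193 196 194 197 195 192 195 200 200 199 194 166 192 193 193 191 188
 188 190 193 131 129 132 128 129 127 128 128 130 127 128 126 126 129 128]
{'ax': -0.279, 'ay': 0.0, 'az': 0.0, 'dx': 0.05, 'dy': 0.03, 'dz': 0.01} mm 0.5916079783099616 deg 15.98552248414997
```

```bash
python3 - <<'E'
from h import *
d=dict(np.load('pics/wl4.png.npz')); p=np.array([529.18267461,270.92799606,327.95283918]); R=Ro.from_euler('xyz',[-2.65357057,2.464e-4,.12594])
L=R*M.inv(); C=p-L.apply([0,0,12]); g=d['pixels'].mean(2)
def onlid(uv,h):
    c,v=ray(d,uv); c=L.inv().apply(c-C); v=L.inv().apply(v); return c+v*(h-c[2])/v[2]
g=cv2.GaussianBlur(g,(1,5),0)
for r in (125,140,155,170,185,200,215):
    row=g[r]; l=[c for c in range(95,150) if abs(row[c+1]-row[c-1])>35]; q=[c for c in range(365,410) if abs(row[c+1]-row[c-1])>35]
    print(r,[onlid((np.median(x),r),h)[:2].round(1) if x else None for x,h in((l,5),(q,3))],l[:1],l[-1:],q[:1],q[-1:])
gg=d['pixels'].mean(2)
for c in (150,180,210,300,330,360):
    col=gg[95:125,c]; i=[k for k in range(1,29) if abs(col[k+1]-col[k-1])>8]; print(c,[x+95 for x in i], onlid((c,95+i[0]),5)[:2].round(1) if i else None)
E
```

```text
125 [array([ 57. , -56.6]), None] [120] [126] [] []
140 [array([ 57.7, -50.1]), array([-60.2, -49.8])] [122] [123] [385] [389]
155 [array([ 57.6, -43.4]), array([-60.1, -43. ])] [124] [125] [383] [387]
170 [array([ 57.9, -36.5]), array([-59.4, -36. ])] [125] [126] [382] [382]
185 [array([ 57.7, -29.4]), array([-59.5, -28.9])] [127] [128] [380] [381]
200 [array([ 57.5, -22.2]), array([-59.3, -21.5])] [129] [130] [378] [379]
215 [array([ 57.6, -14.7]), None] [130] [132] [] []
150 [108, 109, 110, 111] [ 44.3 -63.9]
180 [109, 110, 111] [ 31.4 -63.4]
210 [96, 97, 98, 99, 108, 109, 110, 111] [ 18.3 -68.8]
300 [108, 109, 110, 111] [-20.4 -63.9]
330 [108, 109, 110, 111] [-33.3 -63.9]
360 [108, 109, 110] [-46.3 -63.9]
```

```bash
cat >> h.py <<'E'
OFF=np.array([-0.8,-0.8,-13.]) # lid origin in the lid-axes frame at the TCP
CASE=np.array([584.2,-346.9,0.]); CAZ=81.8
def tongue(tx,tz,tilt,ty=0,az=CAZ):
    L=lidR(az,tilt); T=CASE+Ro.from_euler('z',CAZ,degrees=True).apply([tx,ty,tz])
    return T+L.apply([59.5,0,0])-L.apply(OFF), L*M
E
python3 - <<'E'
from h import *
json.dump([[529.496,271.181,328.249],list(cmd()[1].as_rotvec())],open('cmd.json','w'))
R0=grasp([0,0,0],97.2,28,0)[1]; json.dump([[529.496,271.181,328.249],list(R0.as_rotvec())],open('cmd.json','w'))
plan([([540,110,370],lidR(92,12)*M)])
plan([([565,-130,370],lidR(86,12)*M)])
g,R=tongue(-40,150,12); print(g); plan([(g+[0,0,60],R)])
g,R=tongue(-40,110,12); print(g); plan([(g,R)])
E
```

```text
{'ax': -0.279, 'ay': 0.031, 'az': 0.086, 'dx': -0.98, 'dy': 12.28, 'dz': -11.26} mm 166.897094043006 deg 16.821752041874603
{'ax': -0.0, 'ay': 0.022, 'az': 0.102, 'dx': 1.67, 'dy': 23.54, 'dz': -5.0} mm 241.23028416846836 deg 5.978561326851793
[ 585.73009937 -330.67288583  175.25299377]
{'ax': -0.0, 'ay': 0.015, 'az': 0.072, 'dx': 3.47, 'dy': 22.24, 'dz': 9.04} mm 242.56547569676934 deg 4.213869901552909
[ 585.73009937 -330.67288583  135.25299377]
{'ax': -0.0, 'ay': 0.0, 'az': -0.0, 'dx': 0.0, 'dy': 2.08, 'dz': 9.79} mm 100.0852136931325 deg 0.0
```

>>> send_rows(
  series=[
    {"ax": -0.1, "ay": 0.01, "az": 0.03, "dx": -0.25, "dy": 2.5, "dz": -3.5, "hand": 1},
    {"ax": -0.2, "ay": 0.02, "az": 0.06, "dx": -0.5, "dy": 5.5, "dz": -6.5, "hand": 1},
    {"ax": -0.279, "ay": 0.031, "az": 0.086, "dx": -0.75, "dy": 9, "dz": -9.5, "hand": 1},
    {"ax": -0.279, "ay": 0.031, "az": 0.086, "dx": -0.98, "dy": 12.28, "dz": -11.26, "hand": 1},
    {"ax": -0.279, "ay": 0.031, "az": 0.086, "dx": -0.98, "dy": 12.28, "dz": -11.26, "hand": 1},
  ],
)

```text
clock: 26.7
eef_pos: [539.8, 103.5, 368.3]
tool_rot: [-2.937, 0.003, 0.026]
force: [0.0, -0.0, -2.3]
width: 10.9
gripper_force: 59.6
```

>>> send_rows(
  series=[
    {"ax": 0, "ay": 0.003, "az": 0.02, "dx": 0.3, "dy": 4, "dz": -0.85, "hand": 1},
    {"ax": 0, "ay": 0.007, "az": 0.04, "dx": 0.6, "dy": 8, "dz": -1.7, "hand": 1},
    {"ax": 0, "ay": 0.011, "az": 0.06, "dx": 0.9, "dy": 12, "dz": -2.55, "hand": 1},
    {"ax": 0, "ay": 0.015, "az": 0.08, "dx": 1.2, "dy": 16, "dz": -3.4, "hand": 1},
    {"ax": 0, "ay": 0.022, "az": 0.102, "dx": 1.5, "dy": 20, "dz": -4.25, "hand": 1},
    {"ax": 0, "ay": 0.022, "az": 0.102, "dx": 1.67, "dy": 23.54, "dz": -5.0, "hand": 1},
    {"ax": 0, "ay": 0.022, "az": 0.102, "dx": 1.67, "dy": 23.54, "dz": -5.0, "hand": 1},
  ],
)

```text
clock: 27.4
eef_pos: [563.4, -136.8, 367.2]
tool_rot: [-2.937, 0.005, -0.08]
force: [-0.8, -0.5, -2.1]
width: 10.9
gripper_force: 59.7
```

>>> send_rows(
  series=[
    {"ax": 0, "ay": 0.003, "az": 0.02, "dx": 0.6, "dy": 4, "dz": -0.85, "hand": 1},
    {"ax": 0, "ay": 0.006, "az": 0.04, "dx": 1.2, "dy": 8, "dz": -1.5, "hand": 1},
    {"ax": 0, "ay": 0.01, "az": 0.055, "dx": 1.8, "dy": 12, "dz": -1.5, "hand": 1},
    {"ax": 0, "ay": 0.015, "az": 0.072, "dx": 2.4, "dy": 16, "dz": 1, "hand": 1},
    {"ax": 0, "ay": 0.015, "az": 0.072, "dx": 3, "dy": 19.5, "dz": 4.5, "hand": 1},
    {"ax": 0, "ay": 0.015, "az": 0.072, "dx": 3.47, "dy": 22.24, "dz": 8, "hand": 1},
    {"ax": 0, "ay": 0.015, "az": 0.072, "dx": 3.47, "dy": 22.24, "dz": 9.04, "hand": 1},
    {"ax": 0, "ay": 0.015, "az": 0.072, "dx": 3.47, "dy": 22.24, "dz": 9.04, "hand": 1},
    {"ax": 0, "ay": 0.015, "az": 0.072, "dx": 3.47, "dy": 22.24, "dz": 9.04, "hand": 1},
  ],
)

```text
clock: 28.3
eef_pos: [586.3, -329.2, 235.5]
tool_rot: [-2.931, 0.001, -0.142]
force: [0.9, 1.4, -1.6]
width: 10.9
gripper_force: 59.9
```

```bash
python3 - <<'E'
from h import *
s=read_state(); print(s['eef_pos'],s['tool_rot'],s['qpos'],s['force'],s['width'])
g,R=tongue(-40,150,12); print(g+[0,0,60],R.as_euler('xyz'))
E
```

```text
[ 586.33567788 -329.2152428   235.45237304] [-2.93092070e+00  6.08416779e-04 -1.42027388e-01] [ 0.30567046  0.76319847  0.51382101  1.36282555 -0.55206821  1.26126122
 -0.78060599] [ 0.91094441  1.40684188 -1.64156217] 10.945844734682726
[ 585.73009937 -330.67288583  235.25299377] [-2.93215314  0.         -0.143117  ]
```

>>> send_rows(
  series=[
    {"ax": 0, "ay": 0, "az": 0, "dx": 0, "dy": 0.8, "dz": 3.6, "hand": 1},
    {"ax": 0, "ay": 0, "az": 0, "dx": 0, "dy": 1.5, "dz": 7, "hand": 1},
    {"ax": 0, "ay": 0, "az": 0, "dx": 0, "dy": 2.08, "dz": 9.79, "hand": 1},
    {"ax": 0, "ay": 0, "az": 0, "dx": 0, "dy": 2.08, "dz": 9.79, "hand": 1},
    {"ax": 0, "ay": 0, "az": 0, "dx": 0, "dy": 2.08, "dz": 9.79, "hand": 1},
    {"ax": 0, "ay": 0, "az": 0, "dx": 0, "dy": 2.08, "dz": 9.79, "hand": 1},
    {"ax": 0, "ay": 0, "az": 0, "dx": 0, "dy": 2.08, "dz": 9.79, "hand": 1},
  ],
)

```text
clock: 29.0
eef_pos: [586.7, -331.6, 137.7]
tool_rot: [-2.934, -0.003, -0.143]
force: [-0.5, -0.1, -1.6]
width: 11.0
gripper_force: 59.8
```

```bash
python3 - <<'E'
from h import *
s=read_state(); print(s['eef_pos'],s['tool_rot'],cmd()[0],s['force'])
d=save('wrist','wl5.png'); Rc=Ro.from_euler('z',CAZ,degrees=True)
g=d['pixels'].mean(2).astype(int)
P=lambda x,y,z: proj(d,CASE+Rc.apply([x,y,z])).round(1)
for q in [(62,-65,71),(65,-68,71),(50,-68,71),(50,-65,71),(50,-65,66),(50,-60,66),(-65,-68,79),(-51,-68,79),(-51,-62,76),(-65,-30,79),(-51,-30,79)]: print(q,P(*q))
L=Ro.from_euler('xyz',s['tool_rot'])*M.inv(); C=s['eef_pos']+L.apply(OFF)
for q in [(59.5,-62.5,5),(40,-62.5,5),(-59.5,-62.5,3)]: print('lid',q,proj(d,C+L.apply(q)).round(1))
for c in (110,130,150,170): print(c,list(g[40:140,c]))
E
```

```text
[ 586.68257521 -331.5506716   137.72414476] [-2.9339867  -0.00298863 -0.14337531] [ 585.72147099 -330.65673821  135.21201547] [-0.53091022 -0.07353551 -1.59904557]
(62, -65, 71) [202.8 102.5]
(65, -68, 71) [198.   97.5]
(50, -68, 71) [221.   97.6]
(50, -65, 71) [221.2 102.6]
(50, -65, 66) [223.6 102.4]
(50, -60, 66) [223.7 110.6]
(-65, -68, 79) [426.2  98.3]
(-51, -68, 79) [397.9  98.2]
(-51, -62, 76) [395.5 109.5]
(-65, -30, 79) [416.5 169. ]
(-51, -30, 79) [389.9 167.9]
lid (59.5, -62.5, 5) [117.8 109.6]
lid (40, -62.5, 5) [162.7 109.6]
lid (-59.5, -62.5, 3) [389.9 109.4]
110 [np.int64(60), np.int64(63), np.int64(77), np.int64(81), np.int64(84), np.int64(87), np.int64(88), np.int64(85), np.int64(89), np.int64(94), np.int64(91), np.int64(93), np.int64(91), np.int64(95), np.int64(92), np.int64(91), np.int64(94), np.int64(93), np.int64(93), np.int64(94), np.int64(95), np.int64(94), np.int64(93), np.int64(90), np.int64(96), np.int64(94), np.int64(95), np.int64(94), np.int64(92), np.int64(92), np.int64(93), np.int64(93), np.int64(92), np.int64(96), np.int64(96), np.int64(96), np.int64(9
[... 4663 characters left out ...]
nt64(198), np.int64(195), np.int64(196), np.int64(194), np.int64(197), np.int64(197), np.int64(196), np.int64(195), np.int64(197), np.int64(197), np.int64(196), np.int64(196), np.int64(195), np.int64(198), np.int64(196), np.int64(196), np.int64(137), np.int64(172), np.int64(192), np.int64(193), np.int64(194), np.int64(193), np.int64(193), np.int64(195), np.int64(194), np.int64(195), np.int64(195), np.int64(195), np.int64(195), np.int64(195), np.int64(193), np.int64(195), np.int64(194), np.int64(195), np.int64(197), np.int64(195), np.int64(196), np.int64(196), np.int64(196), np.int64(196), np.int64(196), np.int64(196), np.int64(197), np.int64(195), np.int64(195), np.int64(182), np.int64(194)]
```

```bash
python3 - <<'E'
from h import *
d=dict(np.load('pics/wl5.png.npz')); g=d['pixels'].mean(2).astype(int)
for c in (198,204,210,216,222,228,390,398,404,412,420): print(c,' '.join(map(str,g[88:114,c])))
for r in (100,106,120,140,160,180): print('row',r,' '.join(map(str,g[r,378:436])))
print('row 100 left',' '.join(map(str,g[100,190:236])))
print('row 104 left',' '.join(map(str,g[104,190:236])))
E
```

```text
198 195 196 195 195 196 196 197 196 196 197 196 197 196 197 197 195 196 196 197 197 198 135 178 194 198 197
204 196 196 196 196 196 198 195 198 196 177 192 191 186 179 187 189 191 191 190 192 190 133 174 192 194 195
210 196 195 196 195 196 195 195 197 173 168 190 190 185 155 131 127 198 198 201 196 193 134 175 193 194 193
216 197 195 196 198 199 197 198 196 180 154 187 190 186 133 127 195 199 196 198 196 197 136 178 191 195 196
222 197 195 196 195 197 195 195 197 180 144 182 189 187 164 156 194 196 195 195 194 198 134 178 194 198 197
228 195 197 196 196 136 53 30 28 64 134 186 193 189 167 119 125 189 196 194 192 191 133 175 190 193 193
390 195 195 195 193 196 97 37 34 29 31 83 136 188 202 191 168 121 127 130 201 204 202 201 199 179 90
398 194 194 194 194 196 102 36 31 37 35 67 130 182 128 109 94 81 91 94 104 109 116 130 133 142 149
404 194 194 194 194 195 195 196 195 193 195 178 123 176 199 198 201 200 199 200 199 200 200 200 200 200 199
412 195 194 192 194 195 193 193 195 194 193 195 121 177 196 198 198 198 198 199 198 198 199 198 198 198 199
420 193 193 193 194 193 193 194 193 194 
[... 1154 characters left out ...]
9 190 167 192 195 194 195 194 195 195 195 195 196 193 196 195 194 195 195 196
row 180 192 192 189 134 80 75 77 75 74 75 76 102 161 193 196 198 198 197 196 194 193 194 194 197 196 196 198 200 198 199 199 199 196 196 200 202 195 174 194 196 196 197 196 194 198 195 195 197 195 195 197 193 195 195 196 195 196 196
row 100 left 196 197 197 195 196 197 195 196 196 197 195 148 189 203 186 183 184 180 182 182 185 184 184 183 182 184 186 185 188 188 187 186 187 185 186 186 186 188 189 188 190 187 173 102 86 84
row 104 left 196 197 197 196 196 196 196 195 196 197 195 184 187 201 191 134 95 89 131 192 198 195 197 195 198 200 199 198 199 200 198 198 196 194 196 195 194 136 189 194 197 195 194 199 187 107
```

```bash
python3 - <<'E'
from h import *
d=dict(np.load('pics/wl5.png.npz')); g=d['pixels'].mean(2).astype(int)
p=np.array([586.6826,-331.5507,137.7241]); L=Ro.from_euler('xyz',[-2.9339867,-.00298863,-.14337531])*M.inv()
C=p+L.apply(OFF)
def onlid(uv,h):
    c,v=ray(d,uv); c=L.inv().apply(c-C); v=L.inv().apply(v); return (c+v*(h-c[2])/v[2])[:2].round(2)
for uv in [(385.5,140),(383.3,160),(381.2,180)]: print('tongue',onlid(uv,3),onlid(uv,0))
for r in (120,128,135,145): print(r,' '.join(map(str,g[r,105:140])))
print('y edge',onlid((150,109.3),5),onlid((228,109.3),5))
E
```

```text
tongue [-59.04 -49.05] [-60.21 -48.65]
tongue [-59.03 -39.89] [-60.2  -39.31]
tongue [-59.06 -30.42] [-60.23 -29.65]
120 111 103 105 107 105 103 103 106 104 105 102 105 102 98 94 95 176 197 194 193 196 197 196 193 190 190 193 194 195 196 196 195 194 195 193
128 166 174 115 106 104 106 101 102 106 103 104 104 103 104 97 96 97 180 196 196 194 195 197 193 191 191 191 193 193 194 198 197 196 194 193
135 98 102 175 186 152 108 105 103 103 103 103 104 105 104 105 106 104 178 190 195 193 193 195 195 194 193 192 191 191 193 196 198 197 196 193
145 99 94 97 97 96 161 183 154 111 104 102 106 107 104 105 104 105 105 118 187 196 193 195 193 194 193 191 191 191 193 193 196 197 195 195
y edge [ 45.51 -62.63] [ 11.62 -62.63]
```

```bash
sed -i 's/^CASE=.*/CASE=np.array([584.05,-347.9,0.]); CAZ=81.45/' h.py; python3 - <<'E'
from h import *
print(read_state()['eef_pos'])
plan([tongue(-43,90,10),tongue(-43,69,10)])
plan([tongue(-51,69,10),tongue(-59.6,69,10)])
g=tongue(-59.6,69,10); print(g[0])
E
```

```text
[ 586.4448309  -331.34975638  137.27545853]
{'ax': -0.035, 'ay': 0.001, 'az': 0.006, 'dx': 0.01, 'dy': 0.77, 'dz': 2.08} mm 22.179720467129428 deg 2.035411902715227
{'ax': -0.035, 'ay': 0.001, 'az': 0.006, 'dx': 0.01, 'dy': 1.2, 'dz': 4.13} mm 43.0081387646571 deg 2.035411902715227
{'ax': 0.0, 'ay': 0.0, 'az': -0.0, 'dx': 0.0, 'dy': 0.79, 'dz': -0.13} mm 8.006247560499238 deg 0.0
{'ax': 0.0, 'ay': 0.0, 'az': -0.0, 'dx': 0.0, 'dy': 1.64, 'dz': -0.28} mm 16.637307474468336 deg 0.0
[ 582.89114674 -350.2270914    92.2734859 ]
```

>>> send_rows(
  series=[
    {"ax": -0.035, "ay": 0.001, "az": 0.006, "dx": 0.01, "dy": 0.4, "dz": 1, "hand": 1},
    {"ax": -0.035, "ay": 0.001, "az": 0.006, "dx": 0.01, "dy": 0.77, "dz": 2.08, "hand": 1},
    {"ax": -0.035, "ay": 0.001, "az": 0.006, "dx": 0.01, "dy": 0.98, "dz": 3.1, "hand": 1},
    {"ax": -0.035, "ay": 0.001, "az": 0.006, "dx": 0.01, "dy": 1.1, "dz": 3.7, "hand": 1},
    {"ax": -0.035, "ay": 0.001, "az": 0.006, "dx": 0.01, "dy": 1.2, "dz": 4.13, "hand": 1},
    {"ax": -0.035, "ay": 0.001, "az": 0.006, "dx": 0.01, "dy": 1.2, "dz": 4.13, "hand": 1},
    {"ax": -0.035, "ay": 0.001, "az": 0.006, "dx": 0.01, "dy": 1.2, "dz": 4.13, "hand": 1},
    {"ax": -0.035, "ay": 0.001, "az": 0.006, "dx": 0.01, "dy": 1.2, "dz": 4.13, "hand": 1},
    {"ax": -0.035, "ay": 0.001, "az": 0.006, "dx": 0.01, "dy": 1.2, "dz": 4.13, "hand": 1},
    {"ax": -0.035, "ay": 0.001, "az": 0.006, "dx": 0.01, "dy": 1.2, "dz": 4.13, "hand": 1},
  ],
)

```text
clock: 30.05
eef_pos: [585.3, -333.9, 92.6]
tool_rot: [-2.967, 0.0, -0.15]
force: [-0.2, -0.0, -1.1]
width: 10.8
gripper_force: 59.9
```

```bash
python3 - <<'E'
from h import *
s=read_state(); print(s['eef_pos'],s['tool_rot'],s['force'],s['torque'],s['width'])
g,R=tongue(-43,69,10); print(g,R.as_euler('xyz'))
d=save('wrist','wl6.png'); gg=d['pixels'].mean(2).astype(int)
for c in (150,200,380): print(c,' '.join(map(str,gg[80:125,c])))
for r in (130,160,180): print('row',r,' '.join(map(str,gg[r,378:436])))
Rc=Ro.from_euler('z',CAZ,degrees=True); P=lambda x,y,z: proj(d,CASE+Rc.apply([x,y,z])).round(1)
L=Ro.from_euler('xyz',s['tool_rot'])*M.inv(); C=s['eef_pos']+L.apply(OFF)
print('lid tongue',[proj(d,C+L.apply(q)).round(1) for q in[(-59.5,-50,3),(-59.5,-30,3)]],'lip in',P(-51,-50,79),P(-51,-30,79),'out',P(-65,-50,79),P(-65,-30,79))
E
```

```text
[ 585.26325796 -333.91006325   92.63082223] [-2.96736402e+00  4.59869512e-04 -1.49628216e-01] [-0.15076539 -0.04920021 -1.051922  ] [-0.26749995  0.05179613 -0.0064981 ] 10.753896121020743
[ 585.35910914 -333.81157552   92.2734859 ] [-2.96705973  0.         -0.14922565]
150 204 202 204 202 202 202 203 202 203 203 202 203 202 203 202 204 203 202 203 203 203 203 204 203 204 204 201 202 204 139 185 200 202 205 206 203 205 205 205 205 205 204 204 205 204
200 202 203 202 203 203 203 203 203 204 204 97 36 37 33 32 87 107 108 110 110 101 89 112 128 199 203 202 203 203 140 186 202 202 202 202 202 201 203 203 202 204 203 203 203 204
380 202 201 201 203 202 202 202 202 203 203 202 202 202 202 203 183 112 84 78 79 78 79 91 86 79 79 81 81 82 167 184 195 195 194 196 193 195 194 194 195 194 192 192 192 193
row 130 197 192 194 196 199 199 201 199 159 92 78 74 80 79 77 77 76 79 80 77 80 77 80 80 82 80 79 81 76 122 165 192 204 205 205 204 205 206 205 204 204 205 202 203 204 204 204 204 204 204 205 205 204 203 205 204 204 202
row 160 196 197 200 201 197 154 90 79 79 82 79 78 79 80 80 80 80 79 78 78 78 82 80 80 79 89 161 188 203 205 204 205 204 205 204 205 203 203 204 203 201 202 204 203 203 204 205 204 204 204 205 204 202 201 202 207 207 199
row 180 200 200 195 137 85 76 81 83 82 80 78 78 77 80 78 79 80 77 79 82 83 79 87 145 177 200 202 203 203 204 205 203 202 203 203 202 201 201 204 203 202 201 204 204 203 203 204 204 204 203 201 200 207 202 204 193 195 202
lid tongue [array([386.7, 137.8]), array([382. , 180.8])] lip in [407.8 139.9] [402.1 185. ] out [443.1 140.7] [435.9 186.5]
```

>>> send_rows(
  series=[
    {"ax": 0, "ay": 0, "az": 0, "dx": 0, "dy": 0.3, "dz": -0.05, "hand": 1},
    {"ax": 0, "ay": 0, "az": 0, "dx": 0, "dy": 0.6, "dz": -0.1, "hand": 1},
    {"ax": 0, "ay": 0, "az": 0, "dx": 0, "dy": 0.9, "dz": -0.15, "hand": 1},
    {"ax": 0, "ay": 0, "az": 0, "dx": 0, "dy": 1.2, "dz": -0.2, "hand": 1},
    {"ax": 0, "ay": 0, "az": 0, "dx": 0, "dy": 1.58, "dz": -0.27, "hand": 1},
    {"ax": 0, "ay": 0, "az": 0, "dx": 0, "dy": 1.58, "dz": -0.27, "hand": 1},
    {"ax": 0, "ay": 0, "az": 0, "dx": 0, "dy": 1.58, "dz": -0.27, "hand": 1},
    {"ax": 0, "ay": 0, "az": 0, "dx": 0, "dy": 1.58, "dz": -0.27, "hand": 1},
  ],
)

```text
clock: 30.9
eef_pos: [582.8, -349.5, 92.2]
tool_rot: [-2.967, 0.001, -0.15]
force: [0.6, 0.5, -2.3]
width: 11.2
gripper_force: 59.9
```

```bash
python3 - <<'E'
from h import *
p,R=tongue(-43,69,10); p=p+R.apply([0,15.8,-2.7]); json.dump([list(p),list(R.as_rotvec())],open('cmd.json','w'))
s=read_state(); print(s['eef_pos'],p,s['tool_rot'],s['force'],s['torque'],s['width'])
d=save('wrist','wl7.png'); g=d['pixels'].mean(2).astype(int)
Rc=Ro.from_euler('z',CAZ,degrees=True); P=lambda x,y,z: proj(d,CASE+Rc.apply([x,y,z])).round(1)
L=Ro.from_euler('xyz',s['tool_rot'])*M.inv(); C=s['eef_pos']+L.apply(OFF)
T=Rc.inv().apply(C+L.apply([-59.5,0,0])-CASE); print('tongue in case',T,'+x edge',Rc.inv().apply(C+L.apply([59.5,0,0])-CASE))
print('pred lip in',P(-51,-50,79),P(-51,-30,79),'wall',P(62,-50,71),P(65,-50,71),P(62,-30,71),'lid +x',[proj(d,C+L.apply(q)).round(1) for q in[(59.5,-50,5),(59.5,-30,5)]])
for r in (140,180): print('row',r,' '.join(map(str,g[r,360:430])),'|',' '.join(map(str,g[r,95:150])))
plan([tongue(-59.2,68,7),tongue(-59.2,67,3),tongue(-59.2,66.2,0)])
E
```

```text
[ 582.77002976 -349.47988771   92.17825089] [ 582.97606656 -349.66225187   92.18882563] [-2.96691637e+00  9.67623594e-04 -1.49575144e-01] [ 0.59879364  0.45891688 -2.29203585] [-0.31164416  0.02090013 -0.02292088] 11.212101913935944
tongue in case [-58.8760384    0.27335199  68.89581268] +x edge [58.31310656  0.21238386 89.57673596]
pred lip in [369.9 138.9] [365.6 183.4] wall [138. 132.] [132.6 131.8] [141.7 170. ] lid +x [array([121. , 138.5]), array([125.9, 181.9])]
row 140 189 189 188 191 192 190 186 123 108 157 187 196 197 196 198 198 197 196 196 196 196 197 197 197 198 196 197 196 198 197 196 196 196 196 197 197 195 195 196 195 181 172 189 192 194 192 192 193 193 192 192 192 193 192 192 193 192 192 191 192 192 193 193 192 192 192 192 192 192 191 | 23 27 26 186 193 191 193 192 192 193 192 192 192 194 193 193 194 193 193 192 192 193 193 193 193 194 194 192 176 192 191 189 191 194 190 189 187 186 188 189 192 193 193 192 190 189 189 190 189 192 192 135 150 185 188
row 180 190 134 118 117 101 151 184 194 193 197 196 196 195 196 195 193 195 193 195 194 195 195 195 197 197 197 197 197 196 195 195 194 198 201 191 185 173 191 193 194 193 193 194 192 193 194 193 194 193 193 193 192 192 194 194 192 192 193 193 192 192 193 191 192 192 193 193 191 193 191 | 17 20 24 23 23 17 28 13 21 20 19 25 9 16 21 13 82 186 193 195 194 192 193 193 194 193 192 193 193 195 193 194 183 191 192 189 188 191 191 188 189 187 186 189 191 192 191 191 188 188 188 190 189 191 191
{'ax': -0.052, 'ay': 0.0, 'az': -0.0, 'dx': -0.0, 'dy': -0.03, 'dz': 0.4} mm 4.011234224026316 deg 2.979380534680281
{'ax': -0.122, 'ay': -0.0, 'az': 0.0, 'dx': 0.0, 'dy': -0.06, 'dz': 0.93} mm 9.319334740205441 deg 6.990085100596043
{'ax': -0.175, 'ay': -0.0, 'az': -0.0, 'dx': 0.0, 'dy': -0.07, 'dz': 1.33} mm 13.318408313308314 deg 10.026761414789405
```

>>> send_rows(
  series=[
    {"ax": -0.026, "ay": 0, "az": 0, "dx": 0, "dy": -0.01, "dz": 0.2, "hand": 1},
    {"ax": -0.052, "ay": 0, "az": 0, "dx": 0, "dy": -0.03, "dz": 0.4, "hand": 1},
    {"ax": -0.087, "ay": 0, "az": 0, "dx": 0, "dy": -0.04, "dz": 0.66, "hand": 1},
    {"ax": -0.122, "ay": 0, "az": 0, "dx": 0, "dy": -0.06, "dz": 0.93, "hand": 1},
    {"ax": -0.122, "ay": 0, "az": 0, "dx": 0, "dy": -0.06, "dz": 0.93, "hand": 1},
    {"ax": -0.122, "ay": 0, "az": 0, "dx": 0, "dy": -0.06, "dz": 0.93, "hand": 1},
    {"ax": -0.122, "ay": 0, "az": 0, "dx": 0, "dy": -0.06, "dz": 0.93, "hand": 1},
  ],
)

```text
clock: 31.65
eef_pos: [583.0, -348.0, 83.4]
tool_rot: [-3.09, 0.001, -0.15]
force: [-0.3, 0.5, -3.0]
width: 11.2
gripper_force: 59.8
```

```bash
python3 - <<'E'
from h import *
p,R=tongue(-59.2,67,3); json.dump([list(p),list(R.as_rotvec())],open('cmd.json','w'))
s=read_state(); print(s['eef_pos'],p,s['tool_rot'],s['force'],s['torque'],s['width'])
d=save('wrist','wl8.png'); g=d['pixels'].mean(2).astype(int)
Rc=Ro.from_euler('z',CAZ,degrees=True); P=lambda x,y,z: proj(d,CASE+Rc.apply([x,y,z])).round(1)
L=Ro.from_euler('xyz',s['tool_rot'])*M.inv(); C=s['eef_pos']+L.apply(OFF)
print('pred wall',P(62,-45,71),P(65,-45,71),'ywall',P(55,-65,71),P(55,-68,71),P(-55,-65,71),'lid',proj(d,C+L.apply([59.5,-45,5])).round(1),proj(d,C+L.apply([55,-62.5,5])).round(1))
for r in (130,150,170): print('row',r,' '.join(map(str,g[r,95:150])))
for c in (130,140,150,360): print('col',c,' '.join(map(str,g[75:120,c])))
plan([tongue(-59.2,66.5,1),tongue(-59.2,66,0),tongue(-59.2,65.5,0)])
E
```

```text
[ 582.9600473  -347.96936282   83.35738312] [ 583.30899245 -347.44781372   83.13804211] [-3.08963850e+00  7.33022173e-04 -1.49951157e-01] [-0.31706838  0.54425671 -3.03465529] [-0.09378632  0.06166586  0.05761995] 11.169382474322596
pred wall [122.4 146.6] [116.1 146.5] ywall [132.6 102.6] [131.9  95.7] [379.9 102.8] lid [122.4 149.6] [128.3 109.6]
row 130 185 184 186 185 184 186 185 185 184 187 187 187 185 184 187 187 187 186 186 185 154 169 180 190 183 165 124 165 182 181 179 180 184 180 180 177 177 178 179 182 183 183 182 180 181 179 179 182 181 185 183 182 184 184 182
row 150 183 186 186 185 187 187 186 186 186 186 188 186 186 186 187 186 186 188 186 186 186 185 186 168 179 187 187 169 124 159 180 182 178 181 182 181 179 176 176 178 180 181 183 182 180 180 179 179 179 180 182 183 183 163 176
row 170 186 186 186 185 186 185 186 186 186 186 185 187 185 186 185 185 184 187 187 187 186 186 185 187 185 171 178 187 188 170 136 165 182 182 181 181 182 181 178 179 177 177 178 181 183 182 181 180 178 178 181 180 181 181 125
col 130 184 185 186 185 185 185 185 185 186 185 184 185 186 184 1
[... 329 characters left out ...]
184 185 186 185 184 186 185 186 185 186 186 186 186 186 185 187 186 108 165 177 182 181 173 148 97 114 119 126 178 182 180 122 169 179 184 186 186 185 183 186 185 185
col 360 185 187 185 185 186 185 187 186 185 184 185 184 186 186 125 46 32 27 29 28 55 113 169 192 190 183 167 145 107 122 121 192 193 192 160 174 184 185 185 186 186 185 185 185 183
{'ax': -0.035, 'ay': 0.0, 'az': 0.0, 'dx': -0.0, 'dy': -0.04, 'dz': 0.26} mm 2.6305892875931813 deg 2.0053522829578814
{'ax': -0.052, 'ay': 0.0, 'az': -0.0, 'dx': 0.0, 'dy': -0.05, 'dz': 0.42} mm 4.22965719651132 deg 2.979380534680281
{'ax': -0.052, 'ay': 0.0, 'az': -0.0, 'dx': 0.0, 'dy': -0.05, 'dz': 0.47} mm 4.726520919238589 deg 2.979380534680281
```

Clearances measured in the picture are about 2 mm at the +x wall and 2.5–3 mm at the side, so the lid can go straight down.

>>> send_rows(
  series=[
    {"ax": -0.018, "ay": 0, "az": 0, "dx": 0, "dy": -0.02, "dz": 0.13, "hand": 1},
    {"ax": -0.035, "ay": 0, "az": 0, "dx": 0, "dy": -0.04, "dz": 0.26, "hand": 1},
    {"ax": -0.052, "ay": 0, "az": 0, "dx": 0, "dy": -0.05, "dz": 0.36, "hand": 1},
    {"ax": -0.052, "ay": 0, "az": 0, "dx": 0, "dy": -0.05, "dz": 0.42, "hand": 1},
    {"ax": -0.052, "ay": 0, "az": 0, "dx": 0, "dy": -0.05, "dz": 0.42, "hand": 1},
    {"ax": -0.052, "ay": 0, "az": 0, "dx": 0, "dy": -0.05, "dz": 0.42, "hand": 1},
    {"ax": -0.052, "ay": 0, "az": 0, "dx": 0, "dy": -0.05, "dz": 0.42, "hand": 1},
  ],
)

```text
clock: 32.4
eef_pos: [583.0, -347.2, 79.1]
tool_rot: [-3.142, 0.001, -0.15]
force: [0.5, -0.4, -1.9]
width: 10.9
gripper_force: 59.9
```

```bash
python3 - <<'E'
from h import *
p,R=tongue(-59.2,66,0); json.dump([list(p),list(R.as_rotvec())],open('cmd.json','w'))
s=read_state(); print(s['eef_pos'],p,s['tool_rot'],s['force'],s['torque'],s['width'])
E
```

```text
[ 583.02092708 -347.2343883    79.08814347] [ 583.42243048 -346.6932869    79.        ] [-3.14159059e+00  8.08576209e-04 -1.50120096e-01] [ 0.47383059 -0.41704358 -1.92524342] [ 0.00422032  0.03802577 -0.05630886] 10.909365347620968
```

>>> send_rows(
  series=[
    {"ax": 0, "ay": 0, "az": 0, "dx": 0, "dy": 0, "dz": 0.05, "hand": 1},
    {"ax": 0, "ay": 0, "az": 0, "dx": 0, "dy": 0, "dz": 0.1, "hand": 1},
    {"ax": 0, "ay": 0, "az": 0, "dx": 0, "dy": 0, "dz": 0.1, "hand": 1},
    {"ax": 0, "ay": 0, "az": 0, "dx": 0, "dy": 0, "dz": 0.1, "hand": 1},
  ],
)

```text
clock: 32.8
eef_pos: [583.0, -347.2, 78.5]
tool_rot: [-3.142, 0.001, -0.15]
force: [-2.4, -0.4, 3.3]
width: 10.8
gripper_force: 60.6
```

>>> send_rows(
  series=[
    {"ax": 0, "ay": 0, "az": 0, "dx": 0, "dy": 0, "dz": 0.05, "hand": 1},
    {"ax": 0, "ay": 0, "az": 0, "dx": 0, "dy": 0, "dz": 0.1, "hand": 1},
    {"ax": 0, "ay": 0, "az": 0, "dx": 0, "dy": 0, "dz": 0.1, "hand": 1},
    {"ax": 0, "ay": 0, "az": 0, "dx": 0, "dy": 0, "dz": 0.1, "hand": 1},
  ],
)

```text
clock: 33.2
eef_pos: [583.0, -347.2, 78.5]
tool_rot: [-3.141, 0.0, -0.15]
force: [-3.3, 2.1, 9.8]
width: 11.1
gripper_force: 61.6
```

Contact came at 78.5 mm, which is what the ledge height predicts, with the lid level. Release and rise.

>>> send_rows(
  series=[
    {"ax": 0, "ay": 0, "az": 0, "dx": 0, "dy": 0, "dz": -0.1, "hand": 0.6},
    {"ax": 0, "ay": 0, "az": 0, "dx": 0, "dy": 0, "dz": -0.1, "hand": 0.6},
    {"ax": 0, "ay": 0, "az": 0, "dx": 0, "dy": 0, "dz": -0.1, "hand": 0.6},
    {"ax": 0, "ay": 0, "az": 0, "dx": 0, "dy": 0, "dz": -0.1, "hand": 0.6},
    {"ax": 0, "ay": 0, "az": 0, "dx": 0, "dy": 0, "dz": -2, "hand": 0.6},
    {"ax": 0, "ay": 0, "az": 0, "dx": 0, "dy": 0, "dz": -5, "hand": 0.5},
    {"ax": 0, "ay": 0, "az": 0, "dx": 0, "dy": 0, "dz": -9, "hand": 0.4},
    {"ax": 0, "ay": 0, "az": 0, "dx": 0, "dy": 0, "dz": -13, "hand": 0.4},
    {"ax": 0, "ay": 0, "az": 0, "dx": 0, "dy": 0, "dz": -13, "hand": 0.4},
    {"ax": 0, "ay": 0, "az": 0, "dx": 0, "dy": 0, "dz": -13, "hand": 0.4},
  ],
)

```text
clock: 34.2
eef_pos: [583.6, -347.1, 207.9]
tool_rot: [3.142, -0.001, -0.15]
force: [-0.1, 0.4, -0.7]
width: 51.2
gripper_force: 0.0
```

```bash
python3 - <<'E'
from h import *
s=read_state(); print(s['eef_pos'],s['tool_rot'],s['force'],s['width'])
d=save('wrist','end.png'); g=d['pixels'].mean(2).astype(int)
Rc=Ro.from_euler('z',CAZ,degrees=True); P=lambda x,y,z: proj(d,CASE+Rc.apply([x,y,z])).round(1)
print('wall',P(62,-40,71),P(65,-40,71),'lid +x',P(59.8,-40,71),'lip',P(-51,-40,79),P(-65,-40,79),'y',P(30,-62.5,71),'bar',P(0.3,-35,105),P(0.3,35,105))
r=int(P(62,-40,71)[1]); c=int(P(62,-40,71)[0]); print(c,r,' '.join(map(str,g[r,c-20:c+25])))
c2=int(P(-51,-40,79)[0]); print(c2,' '.join(map(str,g[r,c2-20:c2+35])))
c3,r3=P(50,-65,71).astype(int); print('P -65',P(50,-65,71),P(50,-68,71),' '.join(map(str,g[r3-14:r3+16,c3])))
c4,r4=P(-48,-65,71).astype(int); print('P -65',P(-48,-65,71),' '.join(map(str,g[r4-14:r4+16,c4])))
m=(d['pixels'].max(2)<45).astype(np.uint8); m[250:]=0
k,l,st,ce=cv2.connectedComponentsWithStats(m)
for i in range(1,k):
    if st[i,4]>150: print(st[i],ce[i])
E
```

```text
[ 583.62864795 -347.09296912  207.88280518] [ 3.14151227e+00 -9.10037850e-04 -1.49615994e-01] [-0.11296266  0.41441226 -0.72588242] 51.22915419523711
wall [179.4 130.8] [175.8 130.8] lid +x [182.1 130.8] lip [318.6 131.8] [336.1 131.8] y [217.5 102.5] bar [254.4 142.7] [254.4 231.6]
179 130 186 185 184 185 184 184 185 184 183 185 185 186 185 186 186 185 184 171 182 185 120 80 169 182 166 185 182 185 182 179 181 184 184 183 182 183 184 184 179 183 183 186 186 187 184
318 191 193 191 193 190 189 190 190 164 186 187 186 188 188 187 187 185 126 111 102 143 184 188 188 187 188 187 188 187 187 188 188 189 187 186 188 178 173 184 186 185 186 185 185 184 184 184 185 184 185 186 185 186 184 183
P -65 [192.4  99.3] [192.2  95.4] 185 187 185 183 184 184 122 50 30 29 69 169 179 167 115 186 189 187 165 183 182 183 182 183 182 183 183 181 183 182
P -65 [314.6  99.3] 184 185 184 184 183 186 184 77 23 25 46 167 189 176 123 120 185 192 180 187 188 189 189 190 187 190 188 188 189 189
[  70    0   85  229 2458] [111.72620016 106.70219691]
[ 419    0   93   85 4075] [473.54503067  28.62552147]
[ 244  128   23  102 1728] [255.22974537 178.53703704]
```

```bash
python3 -c "
from h import *
print(finish_job())"
```

```text
the job is handed in; nothing more can be done
None
```

I handed the job in at about 34 s: the full pack is in the bay, the nearly empty one is squarely on top, and the lid is tucked under the lip and level on its ledge. The gripper is clear of the case; I haven't seen the judge's verdict.

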